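Load the sample spinner by fit and log it

ROBOT

A 7-joint arm with a two-finger parallel gripper is mounted at the origin on the work surface. World frame = base frame: x ahead of the robot, y to its left, z up, the work surface at z = 0. Lengths are in mm, angles in rad, forces in N, time in s.
With the tool pointing down it reaches from about 400 to 875 mm from the base axis. Payload 4.4 kg.
Tool frame: the origin (TCP) lies midway between the tips of the shut fingers; the grasp point (between the pads) lies 19 mm behind it; x points along the fingers, z is the direction in which the jaws open and shut, and the axes are right-handed (so a half turn about x gives the same grasp; the last joint's range is limited). The gripper opens to 85 mm and grips with 20 to 120 N. Pads are 22 mm wide; open, the fingers measure 114 mm over their backs; the gripper's body (76 mm by 85 mm) begins 54 mm behind the grasp point. The pads swing forward as they close: fully open they stand 13 mm farther back than shut.
Start: joints at [1.222, 0.628, 0.038, 1.517, -0.027, 0.996, -0.02], TCP at [181.407, -624.187, 231.313] pointing down, gripper open.
Joint ranges: [-3.06, 3.06], [-0.37, 2.12], [-1.25, 1.32], [0.18, 2.47], [-1.1, 4.24], [0.23, 1.98], [-2.94, 2.94]. Speed limits (rad/s): [2.57, 2.57, 3.14, 3.14, 3.14, 3.14, 3.14].

INTERFACE

Orientations are given as [roll, pitch, yaw] about the fixed x, y, z axes, in that order (R = Rz(yaw) Ry(pitch) Rx(roll)).
In Python, from cell import ctrl gives the robot as it stands. The module is installed in compiled form; this text tells all that it offers.
- The arm moves only by the tool servo_tool, never from a script. Its argument "rows" is a list of rows, each an object of numbers: "dx", "dy", "dz": the shift along the tool's x, y, z in units of 750 mm (1.0 is 750 mm); "wx", "wy", "wz": the turn, a rotation vector about the tool's x, y, z in units of 6 degrees (1.0 is 6 degrees); "fingers": the closure, from 0 (fully open) to 1 (shut). In form: [{"dx": .., "dy": .., "dz": .., "wx": .., "wy": .., "wz": .., "fingers": ..}, ...]. A call has 1 to 5 rows; each row shifts and turns the commanded pose from where the row before left it, along the tool's axes as they then stand; what a row does not reach is not made up. A row lasts 1/8 s, in which the tool goes at most 62.5 mm and 10.7 degrees, less where a joint would pass 70% of its speed; a pose out of reach is approached as far as the arm can. A call with a number of a shift or a turn outside -1 to 1 is refused whole. A call with a gripper value outside its range is refused whole. The fingers move at their own pace and stop on an object; the grip force is fixed at half the most. Time passes only in rows, so rows that do not move let the fingers close. It gives the time, the measured TCP pose, the force and the opening at its end, in the units of the state.
- ctrl.read_state(): the state, without advancing time (a new reading comes with each control period).
- ctrl.get_image(name): name is "scene" or "top"; returns the picture (384x512x3 uint8, red, green, blue); there is no depth.
- ctrl.camera_info(name): a dict with "fovy" (degrees; the focal length in pixels is half the picture's height over the tangent of half this angle, whatever the lens; pixels are square), "cx", "cy" (the principal point, pixels), "R" (3x3) and "t" (3): a world point X has camera coordinates R X + t. Camera axes: x right, y down, z forward; pixel columns grow to the right and rows downward; lengths in mm; the calibration is good to about 2 mm. A picture is of the moment at which its call begins. camera_info takes no time and is no camera call.
- ctrl.finish_job(): hands the job in, once; it reports no verdict.
Trained networks look in the newest picture that a camera, given by its name, has taken for a name from the list of things; names that differ only in an ending like _2 or _b are one class to them, and where a whole thing is asked for, a point or a joint stands for the part that bears it (a point fixed in the world has none). Each returns a list of dicts, best first, with "conf" (0 to 1); they miss things now and then, are a little off and sometimes report something else, mostly with a low value. They report only what shows in the picture. A call takes as long as a camera call. They do not tell look-alikes from the thing itself.
- ctrl.search_frame(label, camera): "extent" ([centre column, centre row, width, height] in pixels, round what is visible of it).
- ctrl.silhouettes(label, camera): "region" (384x512 bool, what is visible of it) and "extent" ([centre column, centre row, width, height] in pixels, round what is visible of it).
- ctrl.mark_of(label, camera): "point" ([column, row] in pixels: a listed point, or the origin of a listed thing).
The state is a dict: "clock": time; "qpos": joint angles; "qd": joint speeds; "tau": joint torques, N m; "eef_pos": TCP position; "tool_rot": TCP orientation; "force": force on the tool from outside, world axes, zero at the start; "torque": the same for the moment, N m; "width": finger opening in mm.
Only numpy, scipy, OpenCV 4.12 (cv2) and the standard library are available. Lean on these libraries where they do the work, as an engineer would, in place of code of your own. Each camera call takes 0.05 s, during which the arm holds its last target.

TASK

Load the three-spindle sample spinner: slide every sleeve whose bore fits fully down over a spindle of its own, and put every sleeve that is too tight to go on into the grey tray. When all are sorted, pick up the hand scanner and hold it still, square to the barcode label on the spinner's sloped front and about 8 cm from it, for two seconds. Then lay the scanner flat back on the middle of its pad, leaving the beaker and jar alone.

Things in the scene. Friction and masses are not known exactly. Their poses are not given: they have to be found in the camera images.
- sleeve_1_center (a point): centre (half-way up) of a plain aluminium sleeve, an upright tube 60 mm outside, 50 mm high, 0.18 kg; z axis along the bore; may be absent. Its bore is 32.5 mm (slides over a spindle, 1.25 mm to spare all round) or 26 mm (stops with its lower end near the spindle's top). Which: look into it, or try it on a spindle; the number says nothing.
- sleeve_2_center (a point): centre (half-way up) of a plain aluminium sleeve, an upright tube 60 mm outside, 50 mm high, 0.18 kg; z axis along the bore; may be absent. Its bore is 32.5 mm (slides over a spindle, 1.25 mm to spare all round) or 26 mm (stops with its lower end near the spindle's top). Which: look into it, or try it on a spindle; the number says nothing.
- sleeve_3_center (a point): centre (half-way up) of a plain aluminium sleeve, an upright tube 60 mm outside, 50 mm high, 0.18 kg; z axis along the bore; may be absent. Its bore is 32.5 mm (slides over a spindle, 1.25 mm to spare all round) or 26 mm (stops with its lower end near the spindle's top). Which: look into it, or try it on a spindle; the number says nothing.
- sleeve_4_center (a point): centre (half-way up) of a plain aluminium sleeve, an upright tube 60 mm outside, 50 mm high, 0.18 kg; z axis along the bore; may be absent. Its bore is 32.5 mm (slides over a spindle, 1.25 mm to spare all round) or 26 mm (stops with its lower end near the spindle's top). Which: look into it, or try it on a spindle; the number says nothing.
- sleeve_5_center (a point): centre (half-way up) of a plain aluminium sleeve, an upright tube 60 mm outside, 50 mm high, 0.18 kg; z axis along the bore; may be absent. Its bore is 32.5 mm (slides over a spindle, 1.25 mm to spare all round) or 26 mm (stops with its lower end near the spindle's top). Which: look into it, or try it on a spindle; the number says nothing.
- seat_1 (a point): foot of spindle 1: on the axis, at the level of the spinner's flat deck, z up. The fixed steel spindle is 30 mm thick and stands 45 mm above this point; its top 7 mm taper to 21 mm. A seated sleeve rests on the deck, its centre 25 mm above this point. Spindles stand in a row, 85 mm apart, seat_1 to seat_3 along the label's +y.
- seat_2 (a point): foot of spindle 2: on the axis, at the level of the spinner's flat deck, z up. The fixed steel spindle is 30 mm thick and stands 45 mm above this point; its top 7 mm taper to 21 mm. A seated sleeve rests on the deck, its centre 25 mm above this point. Spindles stand in a row, 85 mm apart, seat_1 to seat_3 along the label's +y.
- seat_3 (a point): foot of spindle 3: on the axis, at the level of the spinner's flat deck, z up. The fixed steel spindle is 30 mm thick and stands 45 mm above this point; its top 7 mm taper to 21 mm. A seated sleeve rests on the deck, its centre 25 mm above this point. Spindles stand in a row, 85 mm apart, seat_1 to seat_3 along the label's +y.
- label (a point): centre of the 66 x 44 mm barcode label on the sloped front panel of the spinner, a fixed grey machine 270 mm wide, 200 mm deep (spindle row 135 mm behind the front edge), 70 mm high. It looks up and to the robot; x points straight into the panel (60.3 degrees below level), its y axis runs level along the panel, parallel to the row of spindles.
- scanner_center (a point): centre of the hand scanner, half-way up (18 mm over its underside): a grey bar 36 mm wide and high with a black slanted head, 0.2 kg, lying on its pad. It reaches from 85 mm behind to 75 mm ahead of this point. Axes: x along the bar to the head, z up. The beam leaves the head forwards and down, 60.3 degrees below x, so the bar is level when square to the label.
- window (a point): centre of the scanner's window on the slanted face of its head: 61 mm ahead of and 7 mm below the scanner's centre. Its x axis is the beam, pointing out of the window; its y axis is the scanner's y axis.
- pad: black rubber rest pad of the scanner, fixed, 190 x 75 mm (long side along its x axis), 3 mm thick, origin at the centre of its underside
- tray_in (a point): centre of the inner floor of the grey reject tray, fixed, 250 mm along its x axis and 160 mm along y outside, walls 4 mm thick, rim 26 mm above the bench
- beaker: glass beaker standing near the work, a bystander, 70 mm in diameter, 90 to 130 mm high; origin at the centre of its foot
- reagent_bottle: amber jar standing near the work, a bystander, 70 mm in diameter, 90 to 130 mm high; origin at the centre of its foot
Not all that is in view belongs to the job. Leave any red or yellow look-alike of the part that bears sleeve_5_center alone. There is more than one size of the pad; the one meant has the size given above.

How it is judged (in metres and radians):
On the way, in this order (a step that is already met when the one before it is completed fails the run):
1. every sleeve that fits is fully down on a spindle, and every one that does not is in the tray (((horizontal distance between sleeve_1_center and seat_1 below 0.006 m and z of sleeve_1_center in the frame of seat_1 between 0.015 and 0.03 m and angle between the z axis of sleeve_1_center and the z axis of seat_1, either way round below 0.12 rad) or (horizontal distance between sleeve_1_center and seat_2 below 0.006 m and z of sleeve_1_center in the frame of seat_2 between 0.015 and 0.03 m and angle between the z axis of sleeve_1_center and the z axis of seat_2, either way round below 0.12 rad) or (horizontal distance between sleeve_1_center and seat_3 below 0.006 m and z of sleeve_1_center in the frame of seat_3 between 0.015 and 0.03 m and angle between the z axis of sleeve_1_center and the z axis of seat_3, either way round below 0.12 rad)) and ((horizontal distance between sleeve_2_center and seat_1 below 0.006 m and z of sleeve_2_center in the frame of seat_1 between 0.015 and 0.03 m and angle between the z axis of sleeve_2_center and the z axis of seat_1, either way round below 0.12 rad) or (horizontal distance between sleeve_2_center and seat_2 below 0.006 m and z of sleeve_2_center in the frame of seat_2 between 0.015 and 0.03 m and angle between the z axis of sleeve_2_center and the z axis of seat_2, either way round below 0.12 rad) or (horizontal distance between sleeve_2_center and seat_3 below 0.006 m and z of sleeve_2_center in the frame of seat_3 between 0.015 and 0.03 m and angle between the z axis of sleeve_2_center and the z axis of seat_3, either way round below 0.12 rad)) and ((horizontal distance between sleeve_4_center and seat_1 below 0.006 m and z of sleeve_4_center in the frame of seat_1 between 0.015 and 0.03 m and angle between the z axis of sleeve_4_center and the z axis of seat_1, either way round below 0.12 rad) or (horizontal distance between sleeve_4_center and seat_2 below 0.006 m and z of sleeve_4_center in the frame of seat_2 between 0.015 and 0.03 m and angle between the z axis of sleeve_4_center and the z axis of seat_2, either way round below 0.12 rad) or (horizontal distance between sleeve_4_center and seat_3 below 0.006 m and z of sleeve_4_center in the frame of seat_3 between 0.015 and 0.03 m and angle between the z axis of sleeve_4_center and the z axis of seat_3, either way round below 0.12 rad)) and x of sleeve_3_center in the frame of tray_in between -0.11 and 0.11 m and y of sleeve_3_center in the frame of tray_in between -0.07 and 0.07 m and z of each of sleeve_3_center, sleeve_5_center in the frame of tray_in below 0.042 m and x of sleeve_5_center in the frame of tray_in between -0.11 and 0.11 m and y of sleeve_5_center in the frame of tray_in between -0.07 and 0.07 m), for 0.3 s.
2. the scanner's window is held still 40 to 115 mm in front of the label, square to it and aimed at its middle (x of window in the frame of label between -0.115 and -0.04 m and y of window in the frame of label between -0.016 and 0.016 m and z of window in the frame of label between -0.016 and 0.016 m and angle between the x axis of window and the x axis of label, either way round below 0.22 rad and angle between the y axis of window and the y axis of label, either way round below 0.3 rad and linear speed of scanner below 0.03 m/s), for 1 s.
At the end, for the whole second after the job is handed in: Each 32.5 mm-bore sleeve stands on the deck over a spindle (axis within 6 mm, centre 15-30 mm above its foot, upright to 0.12 rad); each 26 mm-bore one is in the tray (centre within 110 x 70 mm of its middle, under 42 mm above its floor); scanner flat, centre within 45 mm of the pad's; all at rest (all of step 1 and horizontal distance between scanner_center and pad below 0.045 m and angle between scanner_center's own z axis and vertical below 0.15 rad and height (world z) of scanner_center below 0.03 m and linear speed of each of sleeve_1, sleeve_2, sleeve_3, sleeve_4, sleeve_5, scanner below 0.02 m/s); the robot touches nothing.
It fails at once if the glass beaker is moved more than 40 mm or tipped (distance of beaker from where it was at the start of the episode above 0.04 m or angle between beaker's own z axis and vertical above 0.6 rad).
It fails at once if the amber jar is moved more than 40 mm or tipped (distance of reagent_bottle from where it was at the start of the episode above 0.04 m or angle between reagent_bottle's own z axis and vertical above 0.6 rad).
Of sleeve_1, sleeve_2, sleeve_3, sleeve_4, sleeve_5 only 3 to 5 are there at a start; the rules pass over those that are not, and their reading is None.
At some moment in a run one of sleeve_1, sleeve_2, sleeve_3, sleeve_4, sleeve_5 may be knocked a few centimetres aside while the robot is not near it.
It also fails if it takes over 210 s, if anything falls off the work surface, if the arm or the gripper's body presses on something with over 40 N, if the wrist force passes 120 N, or if a joint passes its speed limit or range.

## Working session

There is one attempt and no reset: what is moved stays moved. The work goes in short steps, Python scripts to look and compute and a tool call to move; the robot and the scene stay as the last step left them, time stands still between calls to the robot, and variables do not carry over. Pictures are saved under pics/ and viewed, and the job is handed in when it is done.

Besides the shell and the picture viewer there is one more tool, called after ">>>" by a JSON object that holds its "api" and its "payload", one argument or row to a line. servo_tool: Moves the arm, as the interface text tells. Its arguments: {"type":"object","properties":{"rows":{"type":"array"}},"required":["rows"]}

```bash
mkdir -p pics
python3 - <<'E'
from cell import ctrl
import cv2, numpy as np
s=ctrl.read_state(); print({k:(np.round(v,3) if not isinstance(v,float) else v) for k,v in s.items()})
for n in ("scene","top"):
    im=ctrl.get_image(n); cv2.imwrite(f"pics/{n}0.png",im[:,:,::-1])
    print(n,ctrl.camera_info(n))
E
```

```text
{'clock': 0.0, 'qpos': array([ 1.222,  0.629,  0.038,  1.518, -0.027,  0.996, -0.02 ]), 'qd': array([ 0.002, -0.001, -0.002,  0.001,  0.001, -0.   , -0.001]), 'tau': array([-0.0000e+00, -5.6341e+01,  1.2260e+00, -1.9345e+01,  1.1000e-02,
        1.0000e-02,  0.0000e+00]), 'eef_pos': array([ 181.222, -623.546,  230.397]), 'tool_rot': array([-3.136,  1.569,  1.859]), 'force': array([ 0.403,  0.111, -0.172]), 'torque': array([ 0.004,  0.007, -0.001]), 'width': 85.37296291458506}
scene {'fovy': 52.78934931290921, 'cx': 258.2210741438338, 'cy': 197.26363628585423, 'R': array([[-0.21610998,  0.97636259,  0.00354665],
       [ 0.6336522 ,  0.14301554, -0.7602838 ],
       [-0.74281988, -0.16205757, -0.64958138]]), 't': array([ 152.45513286, -244.64816383, 1387.3034312 ])}
top {'fovy': 55.739048171948994, 'cx': 253.21325548527972, 'cy': 189.30597436463805, 'R': array([[-0.01177426, -0.99966517,  0.02304178],
       [-0.98932846,  0.00829959, -0.14546587],
       [ 0.14522593, -0.02450864, -0.98909492]]), 't': array([ -56.85672029,  471.81206661, 1050.37928502])}
```

View pics/scene0.png

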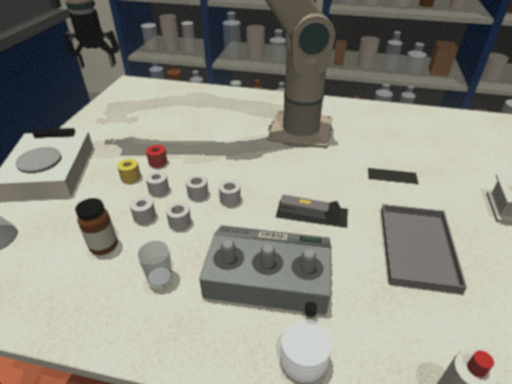

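View pics/top0.png

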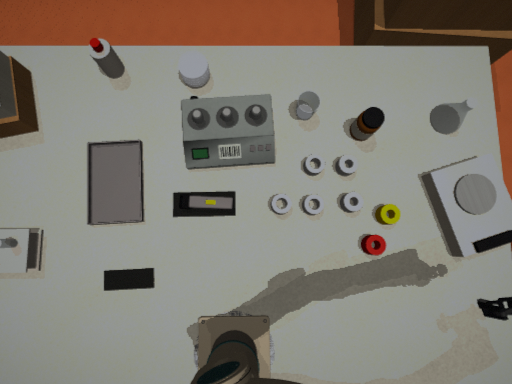

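```bash
cat > h.py <<'E'
from cell import ctrl
import cv2, numpy as np
from scipy.spatial.transform import Rotation as Ro
C={n:ctrl.camera_info(n) for n in("scene","top")}
def f(n): return 192/np.tan(np.radians(C[n]["fovy"]/2))
def unp(n,p,z):
    c=C[n]; d=np.array([(p[0]-c["cx"])/f(n),(p[1]-c["cy"])/f(n),1.])
    R=np.array(c["R"]);t=np.array(c["t"]); o=-R.T@t; d=R.T@d
    return o+d*(z-o[2])/d[2]
def proj(n,X):
    c=C[n]; q=np.array(c["R"])@np.array(X,float)+c["t"]
    return np.array([c["cx"]+f(n)*q[0]/q[2],c["cy"]+f(n)*q[1]/q[2]])
def tri(ps):
    A=[];b=[]
    for n,p in ps.items():
        c=C[n];R=np.array(c["R"]);t=np.array(c["t"]);o=-R.T@t
        d=R.T@np.array([(p[0]-c["cx"])/f(n),(p[1]-c["cy"])/f(n),1.]);d/=np.linalg.norm(d)
        M=np.eye(3)-np.outer(d,d);A.append(M);b.append(M@o)
    return np.linalg.solve(sum(A),sum(b))
def pic(n,name,box=None,k=1):
    im=ctrl.get_image(n)
    if box: im=im[box[1]:box[3],box[0]:box[2]]
    cv2.imwrite(f"pics/{name}.png",cv2.resize(im[:,:,::-1],None,fx=k,fy=k,interpolation=cv2.INTER_CUBIC))
def st():
    s=ctrl.read_state(); print("t",round(s["clock"],2),"pos",np.round(s["eef_pos"],1),"rot",np.round(s["tool_rot"],3),"F",np.round(s["force"],1),"w",round(s["width"],1)); return s
def rot(s): return Ro.from_euler("xyz",s["tool_rot"])
E
python3 - <<'E'
from h import *
pic("top","top_z",(260,140,420,260),5)
pic("top","top_sp",(80,80,290,230),3.8)
for n in C: print(n, -np.array(C[n]["R"]).T@C[n]["t"])
for l,z in [("sleeve_1_center",25),("seat_1",70),("label",35),("scanner_center",21),("window",14),("pad",0),("tray_in",3),("beaker",0),("reagent_bottle",0)]:
  for n in("top","scene"):
    for d in ctrl.mark_of(l,n):
      print(l,n,round(d["conf"],2),np.round(d["point"],1),np.round(unp(n,d["point"],z),1))
E
```

```text
scene [1218.48548779  110.96002753  714.62374028]
top [ 313.56535095  -35.01015975 1108.86744683]
sleeve_1_center top 0.59 [315.2 165.5] [ 544.7 -252.4   25. ]
sleeve_1_center scene 0.74 [267.3 261.6] [647.4   8.4  25. ]
sleeve_1_center scene 0.7 [176.4 214.5] [ 544.3 -254.1   25. ]
seat_1 top 0.9 [258.3 117.8] [681.3 -78.5  70. ]
seat_1 top 0.68 [195.  116.3] [686.7 109.6  70. ]
seat_1 top 0.64 [228.  113.1] [696.2  11.7  70. ]
seat_1 scene 0.93 [306.2 266.8] [680.6  98.4  70. ]
seat_1 scene 0.81 [265.5 261.7] [685.8  11.4  70. ]
seat_1 scene 0.62 [228.8 258.3] [693.9 -68.   70. ]
label top 0.7 [227.5 151.2] [588.7  15.   35. ]
label top 0.36 [205.3 205.3] [424.6  80.9  35. ]
label scene 0.87 [270.4 234.6] [5.712e+02 5.000e-01 3.500e+01]
scanner_center top 0.85 [204.  206.8] [421.5  86.3  21. ]
scanner_center top 0.38 [311.4 203.6] [ 428.1 -237.4   21. ]
scanner_center scene 0.89 [309.3 210.1] [446.7  81.7  21. ]
scanner_center scene 0.28 [311.4 212.8] [456.   88.4  21. ]
window top 0.58 [182.9 200.3] [442.5 150.8  14. ]
window scene 0.7 [332.8 214.2] [441.3 144.3  14. ]
pad top 0.79 [202.  205.1] [428.9  94.7   0. ]
pad top 0.74 [303.8 112.4] [ 723.6 -227.2    0. ]
pad top 0.69 [128.4 281.4] [204.5 309.5   0. ]
pad scene 0.95 [311.7 214. ] [437.5  89.1   0. ]
pad scene 0.57 [391.5 175.9] [214.1 307.1   0. ]
tray_in scene 0.95 [418.5 244.9] [494.8 360.5   3. ]
tray_in scene 0.43 [265.7 261.8] [630.7   1.6   3. ]
tray_in scene 0.32 [141.5 208.5] [ 521.2 -367.7    3. ]
beaker top 0.85 [301.2 110.8] [ 728.9 -219.     0. ]
beaker scene 0.65 [159.7 275.4] [ 720.9 -228.4    0. ]
reagent_bottle top 0.74 [355.8 132.7] [ 655.7 -391.1    0. ]
reagent_bottle top 0.2 [348.9 165.5] [ 549.3 -363.6    0. ]
reagent_bottle scene 0.58 [102.7 244.2] [ 661.7 -405.6   -0. ]
reagent_bottle scene 0.29 [266.5 261.6] [627.2   2.9   0. ]
```

View pics/top_z.png

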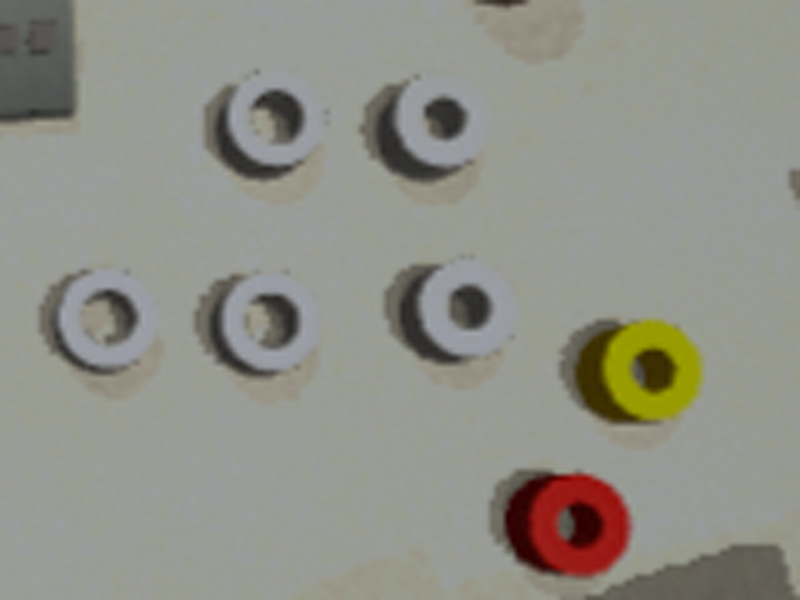

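View pics/top_sp.png

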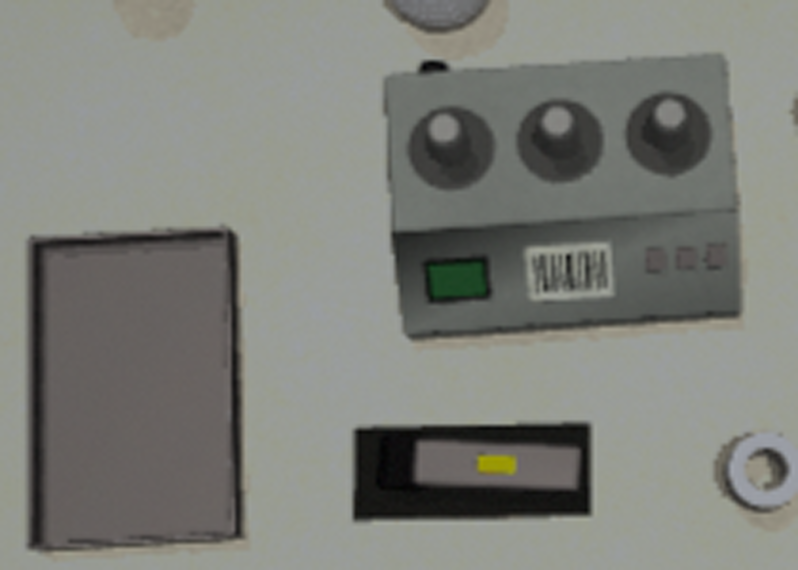

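```bash
cat >> h.py <<'E'
from scipy.optimize import minimize
from scipy.ndimage import map_coordinates
def ringscore(img,n,c,r0,r1,z,up=None):
    a=np.linspace(0,2*np.pi,72,endpoint=False); 
    def samp(r):
        P=np.array([proj(n,[c[0]+r*np.cos(t),c[1]+r*np.sin(t),z]) for t in a])
        return map_coordinates(img,[P[:,1],P[:,0]],order=1)
    return samp
def fitring(im,n,c0,z=50,r=30):
    g=cv2.GaussianBlur(im.astype(np.float32),(0,0),0.7)
    ch=g[:,:,2]-0.5*g[:,:,0]-0.5*g[:,:,1]+0.3*g.mean(2)
    def cost(c):
        s=ringscore(ch,n,c,0,0,z)
        return -(np.clip(s(r-3.),0,1e9)-s(r+3.)).mean()-(s(r-5)-s(r+5)).mean()
    b=min((minimize(cost,np.array(c0[:2])+d,method="Nelder-Mead",options=dict(initial_simplex=np.array(c0[:2])+d+np.array([[0,0],[6,0],[0,6]]))) for d in np.array([[0,0],[8,0],[-8,0],[0,8],[0,-8]])),key=lambda q:q.fun)
    s=ringscore(g.mean(2),n,b.x,0,0,z)
    prof=[round(float(s(q).mean())) for q in (8,10,11,12,13,14,15,16,17,18,19,20,22,26)]
    return b.x,b.fun,prof
E
python3 - <<'E'
from h import *
for n in("top","scene"):
  im=ctrl.get_image(n)
  for nm,p in dict(A=(315,164),B=(349,163.6),C=(281,203.6),D=(313.5,204.4),E=(354,201.4)).items():
    c0=unp("top",p,50)
    x,fun,pr=fitring(im,n,c0)
    print(n,nm,np.round(c0[:2]),np.round(x,1),round(float(fun),1),pr, np.round(proj(n,[*x,50]),1))
pic("scene","scene_z",(120,160,280,280),5)
pic("scene","scene_sp",(190,180,350,300),5)
E
```

```text
top A [ 544. -247.] [ 547.3 -246.8] -36.7 [86, 87, 88, 90, 94, 100, 108, 117, 127, 137, 145, 150, 155, 151] [314.9 162.9]
top B [ 545. -349.] [ 545.8 -347.5] -36.8 [64, 78, 89, 101, 114, 126, 137, 144, 150, 153, 155, 156, 156, 149] [348.3 163.2]
top C [ 426. -142.] [ 427.8 -143.6] -43.4 [110, 104, 102, 101, 103, 107, 113, 122, 131, 140, 147, 152, 156, 152] [281.4 203. ]
top D [ 423. -238.] [ 424.8 -239.3] -42.4 [96, 93, 92, 93, 96, 101, 108, 118, 128, 138, 146, 151, 156, 151] [313.9 203.7]
top E [ 430. -359.] [ 431.7 -356.4] -42.6 [65, 78, 88, 100, 113, 126, 137, 145, 151, 154, 156, 157, 157, 150] [353.3 201. ]
scene A [ 544. -247.] [ 548.9 -246.7] -13.8 [102, 106, 109, 115, 122, 131, 141, 151, 160, 169, 177, 183, 190, 188] [177.1 209. ]
scene B [ 545. -349.] [ 547. -347.] -17.8 [113, 126, 135, 145, 155, 164, 173, 180, 185, 189, 192, 194, 195, 189] [141.  202.8]
scene C [ 426. -142.] [ 429.7 -143.2] -13.2 [106, 111, 116, 121, 128, 136, 145, 154, 162, 170, 176, 181, 188, 187] [229. 186.]
scene D [ 423. -238.] [ 426.8 -239.9] -12.6 [105, 111, 115, 120, 127, 135, 143, 152, 160, 168, 174, 180, 187, 187] [195.8 180.5]
scene E [ 430. -359.] [ 433.3 -357.4] -16.4 [119, 132, 140, 148, 157, 164, 172, 178, 183, 187, 190, 192, 194, 189] [155.4 176.3]
```

View pics/scene_z.png

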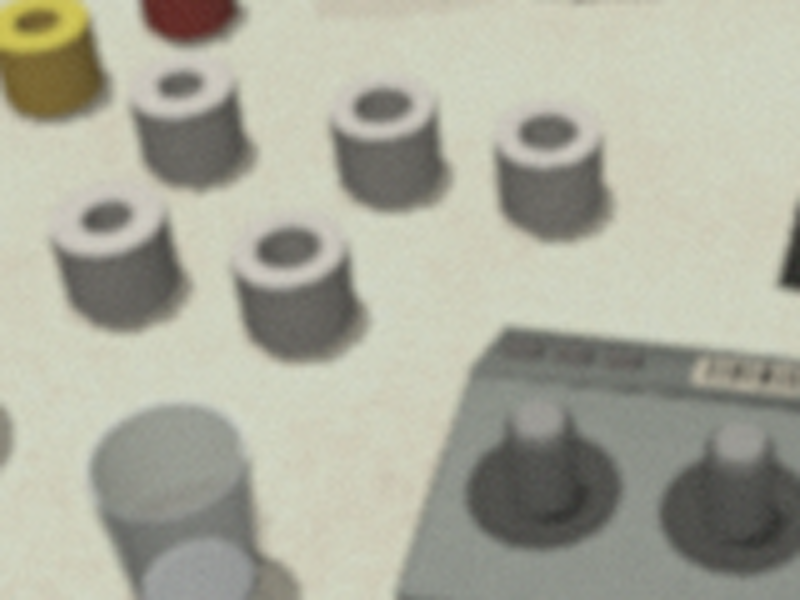

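View pics/scene_sp.png

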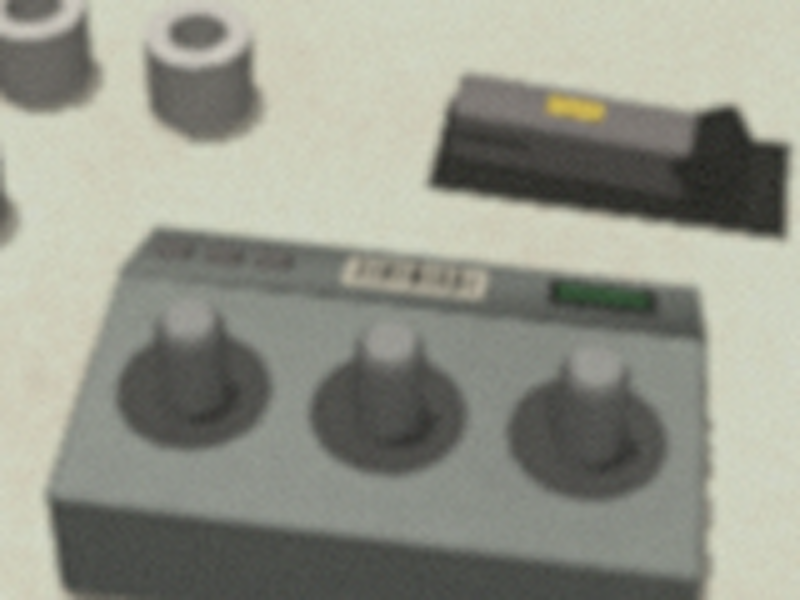

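```bash
cat >> h.py <<'E'
def fitdisc(im,n,c0,z,r,sign=1,w=3.):
    g=cv2.GaussianBlur(im.astype(np.float32),(0,0),0.7).mean(2)
    def cost(c):
        s=ringscore(g,n,c,0,0,z)
        return -sign*(s(r-w)-s(r+w)).mean()
    b=min((minimize(cost,np.array(c0[:2])+d,method="Nelder-Mead",options=dict(initial_simplex=np.array(c0[:2])+d+np.array([[0,0],[4,0],[0,4]]))) for d in np.array([[0,0],[5,0],[-5,0],[0,5],[0,-5]])),key=lambda q:q.fun)
    return b.x,b.fun
E
python3 - <<'E'
from h import *
px={"top":[(80+445/3.8,80+127/3.8),(80+557/3.8,80+121/3.8),(80+670/3.8,80+113/3.8)][::-1],
"scene":[(190+188/5,180+322/5),(190+387/5,180+345/5),(190+595/5,180+368/5)]}
for n in px:
  im=ctrl.get_image(n)
  for p in px[n]:
    c0=unp(n,p,115); x,fv=fitdisc(im,n,c0,115,10.5)
    bs=[fitdisc(im,n,x,70,r,-1) for r in (30,31,32,33,34,35,36)]
    k=int(np.argmin([q[1] for q in bs]))
    print(n,np.round(c0[:2],1),np.round(x,1),round(float(fv),1),"ring r",30+k,np.round(bs[k][0],1),round(float(bs[k][1]),1))
for i in range(3): print(tri({n:px[n][i] for n in px}))
E
```

```text
top [689.4 -71.2] [690.  -69.5] -50.3 ring r 34 [691.1 -69.8] -37.2
top [683.4  13.7] [684.4  14.6] -50.7 ring r 34 [685.5  15.2] -36.0
top [679.   97.4] [678.8  99.4] -51.6 ring r 34 [680.3  99.9] -33.6
scene [694.8 -68.3] [693.4 -69.1] -24.3 ring r 33 [691.7 -69.8] -40.4
scene [689.1  15.4] [687.5  15.2] -24.9 ring r 33 [686.2  15.1] -39.4
scene [682.7 100.6] [682.1  99.7] -24.8 ring r 33 [680.9 100. ] -36.9
[690.91508121 -70.50675961 110.48721247]
[685.07155377  14.27997967 110.4034542 ]
[680.0800943   99.23523048 111.74803891]
```

```bash
cat >> h.py <<'E'
def plan(target,jaw=0.0613,nrow=None,show=True):
    """target TCP mm with tool down, jaw axis at heading 'jaw' (rad, of tool z, mod pi). prints tool-frame shift in units and rotvec in units; """
    s=st(); R=rot(s); p=s["eef_pos"]
    d=R.inv().apply(np.array(target)-p)
    best=None
    for k in (0,np.pi):
        a=jaw+k; z=np.array([np.cos(a),np.sin(a),0]); x=np.array([0,0,-1.]); y=np.cross(z,x)
        G=Ro.from_matrix(np.c_[x,y,z]); w=(R.inv()*G).as_rotvec()
        if best is None or np.linalg.norm(w)<np.linalg.norm(best): best=w
    print("shift mm tool",np.round(d,1),"units",np.round(d/750,4),"rows>=",round(np.linalg.norm(d)/62.5,2),"| rot units(6deg)",np.round(np.degrees(best)/6,3), "j7",round(s["qpos"][6],2))
    return d,best
E
python3 - <<'E'
from h import *
s=ctrl.read_state(); print(np.round(rot(s).as_matrix(),3))
plan([426,-239.5,150])
E
```

```text
[[ 0.     0.96   0.279]
 [ 0.     0.279 -0.96 ]
 [-1.     0.    -0.   ]]
t 1.4 pos [ 181.4 -624.2  231.3] rot [1.782 1.571 0.494] F [0.2 0.3 0.9] w 85.7
shift mm tool [  81.3  342.2 -301.2] units [ 0.1084  0.4563 -0.4016] rows>= 7.41 | rot units(6deg) [-12.885   0.     -0.   ] j7 -0.02
```

```bash
cat >> h.py <<'E'
def rows(target,jaw=0.0613,N=None,dec=3):
    d,w=plan(target,jaw)
    s=ctrl.read_state(); R=rot(s); p=np.array(s["eef_pos"]); 
    if N is None: N=int(np.ceil(max(np.linalg.norm(d)/58,np.degrees(np.linalg.norm(w))/6,1)))
    W=np.array(target)-p
    for i in range(N):
        u=R.inv().apply(W)/(N-i)
        wr=np.degrees(w)/6/N
        if np.linalg.norm(wr)*6*N<0.5: wr=wr*0
        u=np.round(u/750,dec); wr=np.round(wr,2)
        print({k:float(v)+0. for k,v in zip(("dx","dy","dz","wx","wy","wz"),[*u,*wr]) if abs(v)>0})
        W=W-R.apply(u*750); R=R*Ro.from_rotvec(np.radians(wr*6))
    print("left over",np.round(W,1))
E
python3 - <<'E'
from h import *
rows([426,-239.5,150])
E
```

```text
t 1.4 pos [ 181.4 -624.2  231.3] rot [1.782 1.571 0.494] F [0.2 0.3 0.9] w 85.7
shift mm tool [  81.3  342.2 -301.2] units [ 0.1084  0.4563 -0.4016] rows>= 7.41 | rot units(6deg) [-12.885   0.     -0.   ] j7 -0.02
{'dx': 0.008, 'dy': 0.035, 'dz': -0.031, 'wx': -0.99}
{'dx': 0.008, 'dy': 0.038, 'dz': -0.027, 'wx': -0.99}
{'dx': 0.008, 'dy': 0.041, 'dz': -0.023, 'wx': -0.99}
{'dx': 0.008, 'dy': 0.043, 'dz': -0.019, 'wx': -0.99}
{'dx': 0.008, 'dy': 0.045, 'dz': -0.014, 'wx': -0.99}
{'dx': 0.009, 'dy': 0.046, 'dz': -0.009, 'wx': -0.99}
{'dx': 0.008, 'dy': 0.046, 'dz': -0.005, 'wx': -0.99}
{'dx': 0.009, 'dy': 0.047, 'wx': -0.99}
{'dx': 0.008, 'dy': 0.046, 'dz': 0.005, 'wx': -0.99}
{'dx': 0.009, 'dy': 0.046, 'dz': 0.01, 'wx': -0.99}
{'dx': 0.008, 'dy': 0.044, 'dz': 0.014, 'wx': -0.99}
{'dx': 0.009, 'dy': 0.043, 'dz': 0.019, 'wx': -0.99}
{'dx': 0.008, 'dy': 0.04, 'dz': 0.024, 'wx': -0.99}
left over [-0.3  0.2 -0.3]
```

>>> {"api": "servo_tool", "payload": {
  "rows": [
    {"dx":0.008,"dy":0.035,"dz":-0.031,"wx":-0.99},
    {"dx":0.008,"dy":0.038,"dz":-0.027,"wx":-0.99},
    {"dx":0.008,"dy":0.041,"dz":-0.023,"wx":-0.99},
    {"dx":0.008,"dy":0.043,"dz":-0.019,"wx":-0.99},
    {"dx":0.008,"dy":0.045,"dz":-0.014,"wx":-0.99}
  ]
}}

```text
schema error: expected keys dx, dy, dz, wx, wy, wz, fingers
```

>>> {"api": "servo_tool", "payload": {
  "rows": [
    {"dx":0.008,"dy":0.046,"dz":-0.009,"wx":-0.99},
    {"dx":0.008,"dy":0.046,"dz":-0.005,"wx":-0.99},
    {"dx":0.008,"dy":0.047,"wx":-0.99},
    {"dx":0.008,"dy":0.046,"dz":0.005,"wx":-0.99},
    {"dx":0.008,"dy":0.046,"dz":0.01,"wx":-0.99}
  ]
}}

```text
schema error: expected keys dx, dy, dz, wx, wy, wz, fingers
```

>>> {"api": "servo_tool", "payload": {
  "rows": [
    {"dx":0.008,"dy":0.044,"dz":0.014,"wx":-0.99},
    {"dx":0.009,"dy":0.043,"dz":0.019,"wx":-0.99},
    {"dx":0.008,"dy":0.04,"dz":0.024,"wx":-0.99},
    {}
  ]
}}

```text
schema error: expected keys dx, dy, dz, wx, wy, wz, fingers
```

Run:
```python
from h import *
plan([426,-239.5,60])
pic("scene","s1",(100,40,356,232),3)
```

```text
t 1.4 pos [ 181.4 -624.2  231.3] rot [1.782 1.571 0.494] F [0.2 0.3 0.9] w 85.7
shift mm tool [ 171.3  342.2 -301.2] units [ 0.2284  0.4563 -0.4016] rows>= 7.79 | rot units(6deg) [-12.885   0.     -0.   ] j7 -0.02
```

View pics/s1.png

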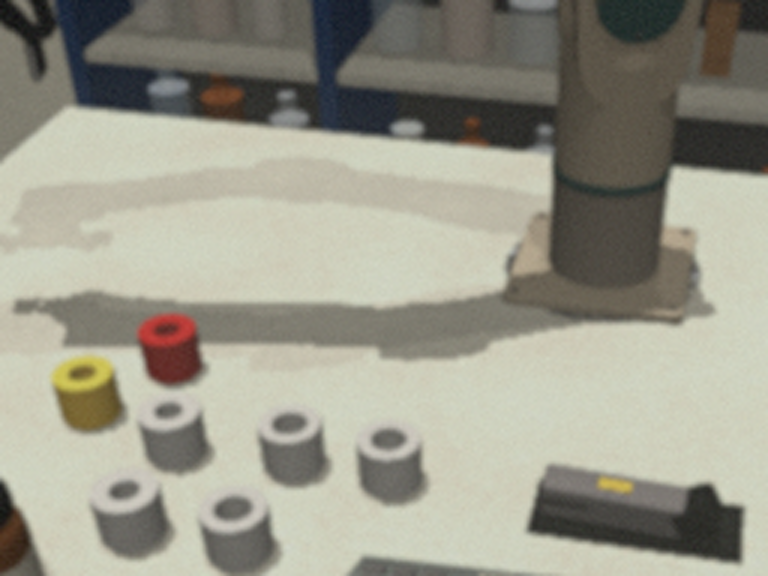

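All keys are required in every row; the picture shows the sleeves unmoved. Sending again in full form.

>>> {"api": "servo_tool", "payload": {
  "rows": [
    {"dx":0.008,"dy":0.035,"dz":-0.031,"wx":-0.99,"wy":0,"wz":0,"fingers":0},
    {"dx":0.008,"dy":0.038,"dz":-0.027,"wx":-0.99,"wy":0,"wz":0,"fingers":0},
    {"dx":0.008,"dy":0.041,"dz":-0.023,"wx":-0.99,"wy":0,"wz":0,"fingers":0},
    {"dx":0.008,"dy":0.043,"dz":-0.019,"wx":-0.99,"wy":0,"wz":0,"fingers":0},
    {"dx":0.008,"dy":0.045,"dz":-0.014,"wx":-0.99,"wy":0,"wz":0,"fingers":0}
  ]
}}

```text
clock: 2.08
eef_pos: [276.4, -475.0, 201.3]
tool_rot: [-0.174, 1.57, -0.94]
force: [1.2, -0.4, 0.2]
width: 85.4
```

>>> {"api": "servo_tool", "payload": {
  "rows": [
    {"dx":0.008,"dy":0.046,"dz":-0.009,"wx":-0.99,"wy":0,"wz":0,"fingers":0},
    {"dx":0.008,"dy":0.046,"dz":-0.005,"wx":-0.99,"wy":0,"wz":0,"fingers":0},
    {"dx":0.008,"dy":0.047,"dz":0,"wx":-0.99,"wy":0,"wz":0,"fingers":0},
    {"dx":0.008,"dy":0.046,"dz":0.005,"wx":-0.99,"wy":0,"wz":0,"fingers":0},
    {"dx":0.008,"dy":0.046,"dz":0.01,"wx":-0.99,"wy":0,"wz":0,"fingers":0}
  ]
}}

```text
clock: 2.7
eef_pos: [370.5, -327.3, 171.4]
tool_rot: [-0.473, 1.57, -0.722]
force: [-1.0, -0.4, 0.2]
width: 85.7
```

>>> {"api": "servo_tool", "payload": {
  "rows": [
    {"dx":0.008,"dy":0.044,"dz":0.014,"wx":-0.99,"wy":0,"wz":0,"fingers":0},
    {"dx":0.009,"dy":0.043,"dz":0.019,"wx":-0.99,"wy":0,"wz":0,"fingers":0},
    {"dx":0.008,"dy":0.04,"dz":0.024,"wx":-0.99,"wy":0,"wz":0,"fingers":0}
  ]
}}

```text
clock: 3.08
eef_pos: [427.0, -238.9, 152.6]
tool_rot: [-0.723, 1.57, -0.66]
force: [0.7, 0.2, -0.1]
width: 85.8
```

Run:
```python
from h import *
plan([426,-239.5,60])
pic("scene","s2",(100,40,356,232),3)
```

```text
t 3.08 pos [ 427.  -238.9  152.6] rot [-0.723  1.57  -0.66 ] F [ 0.7  0.2 -0.1] w 85.8
shift mm tool [92.6 -0.5 -1.1] units [ 0.1234 -0.0006 -0.0014] rows>= 1.48 | rot units(6deg) [0.015 0.005 0.004] j7 0.24
```

View pics/s2.png

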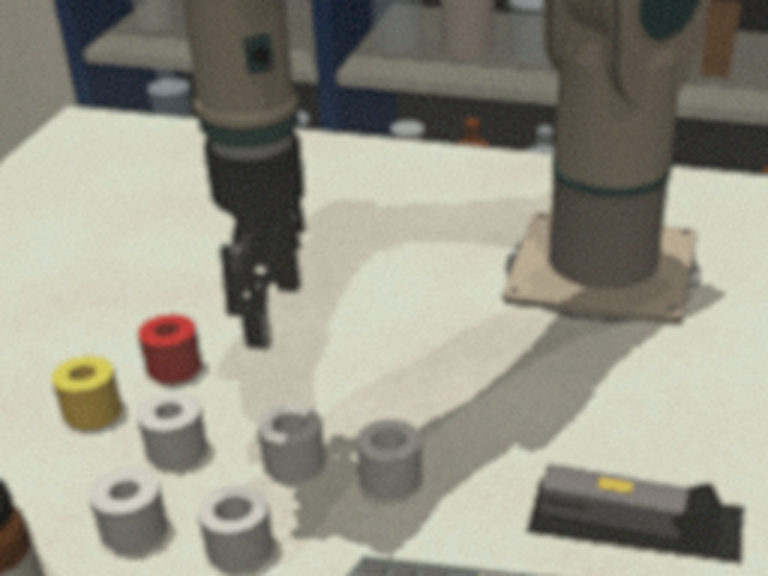

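>>> {"api": "servo_tool", "payload": {
  "rows": [
    {"dx":0.07,"dy":-0.0006,"dz":-0.0014,"wx":0,"wy":0,"wz":0,"fingers":0},
    {"dx":0.07,"dy":0,"dz":0,"wx":0,"wy":0,"wz":0,"fingers":0},
    {"dx":0.053,"dy":0,"dz":0,"wx":0,"wy":0,"wz":0,"fingers":0},
    {"dx":0,"dy":0,"dz":0,"wx":0,"wy":0,"wz":0,"fingers":1},
    {"dx":0,"dy":0,"dz":0,"wx":0,"wy":0,"wz":0,"fingers":1}
  ]
}}

```text
clock: 3.75
eef_pos: [425.7, -240.4, 8.9]
tool_rot: [-0.686, 1.57, -0.626]
force: [1.1, 0.3, -1.5]
width: 59.3
```

>>> {"api": "servo_tool", "payload": {
  "rows": [
    {"dx":0,"dy":0,"dz":0,"wx":0,"wy":0,"wz":0,"fingers":1},
    {"dx":0,"dy":0,"dz":0,"wx":0,"wy":0,"wz":0,"fingers":1},
    {"dx":0,"dy":0,"dz":0,"wx":0,"wy":0,"wz":0,"fingers":1}
  ]
}}

```text
clock: 4.12
eef_pos: [425.6, -240.5, 8.5]
tool_rot: [-0.522, 1.569, -0.462]
force: [-1.0, -0.8, -1.3]
width: 59.6
```

Run:
```python
from h import *
rows([426,-240,150],N=3)
rows([691,-70.3,150],N=6)
```

```text
t 4.12 pos [ 425.6 -240.5    8.5] rot [-0.522  1.569 -0.462] F [-1.  -0.8 -1.3] w 59.6
shift mm tool [-141.5    0.4    0.6] units [-0.1886  0.0005  0.0008] rows>= 2.26 | rot units(6deg) [-0.018  0.011  0.006] j7 0.11
{'dx': -0.063}
{'dx': -0.063}
{'dx': -0.063, 'dy': 0.001, 'dz': 0.001}
left over [-0.2 -0.4 -0.3]
t 4.12 pos [ 425.6 -240.5    8.5] rot [-0.522  1.569 -0.462] F [-1.  -0.8 -1.3] w 59.6
shift mm tool [-141.3  154.1  275.2] units [-0.1884  0.2054  0.3669] rows>= 5.53 | rot units(6deg) [-0.018  0.011  0.006] j7 0.11
{'dx': -0.031, 'dy': 0.034, 'dz': 0.061}
{'dx': -0.031, 'dy': 0.034, 'dz': 0.061}
{'dx': -0.032, 'dy': 0.034, 'dz': 0.061}
{'dx': -0.031, 'dy': 0.034, 'dz': 0.061}
{'dx': -0.032, 'dy': 0.035, 'dz': 0.061}
{'dx': -0.031, 'dy': 0.034, 'dz': 0.062}
left over [-0.1  0.3  0.3]
```

>>> {"api": "servo_tool", "payload": {
  "rows": [
    {"dx":-0.05,"dy":0,"dz":0,"wx":0,"wy":0,"wz":0,"fingers":1},
    {"dx":-0.069,"dy":0,"dz":0,"wx":0,"wy":0,"wz":0,"fingers":1},
    {"dx":-0.069,"dy":0,"dz":0,"wx":0,"wy":0,"wz":0,"fingers":1},
    {"dx":0,"dy":0.025,"dz":0.045,"wx":0,"wy":0,"wz":0,"fingers":1},
    {"dx":0,"dy":0.036,"dz":0.065,"wx":0,"wy":0,"wz":0,"fingers":1}
  ]
}}

```text
clock: 4.75
eef_pos: [504.6, -191.3, 150.1]
tool_rot: [-1.387, 1.569, -1.332]
force: [0.6, -0.4, -1.1]
width: 59.7
```

>>> {"api": "servo_tool", "payload": {
  "rows": [
    {"dx":0,"dy":0.036,"dz":0.065,"wx":0,"wy":0,"wz":0,"fingers":1},
    {"dx":0,"dy":0.036,"dz":0.065,"wx":0,"wy":0,"wz":0,"fingers":1},
    {"dx":0,"dy":0.036,"dz":0.065,"wx":0,"wy":0,"wz":0,"fingers":1},
    {"dx":0,"dy":0.036,"dz":0.062,"wx":0,"wy":0,"wz":0,"fingers":1}
  ]
}}

```text
clock: 5.25
eef_pos: [691.9, -69.4, 148.8]
tool_rot: [-2.444, 1.57, -2.385]
force: [0.3, -0.7, -1.3]
width: 59.4
```

Run:
```python
from h import *
plan([691,-70.3,130])
pic("scene","s3",(170,130,330,290),3.7)
```

```text
t 5.25 pos [691.9 -69.4 148.8] rot [-2.444  1.57  -2.385] F [ 0.3 -0.7 -1.3] w 59.4
shift mm tool [18.8 -0.9 -1. ] units [ 0.0251 -0.0012 -0.0013] rows>= 0.3 | rot units(6deg) [-0.016 -0.003  0.002] j7 -0.09
```

View pics/s3.png

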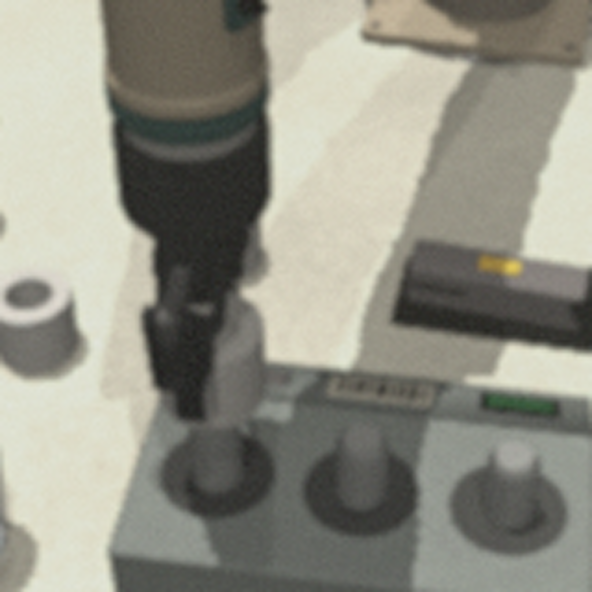

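>>> {"api": "servo_tool", "payload": {
  "rows": [
    {"dx":0.02,"dy":-0.0012,"dz":-0.0013,"wx":0,"wy":0,"wz":0,"fingers":1},
    {"dx":0.015,"dy":0,"dz":0,"wx":0,"wy":0,"wz":0,"fingers":1},
    {"dx":0.007,"dy":0,"dz":0,"wx":0,"wy":0,"wz":0,"fingers":1},
    {"dx":0.007,"dy":0,"dz":0,"wx":0,"wy":0,"wz":0,"fingers":1},
    {"dx":0,"dy":0,"dz":0,"wx":0,"wy":0,"wz":0,"fingers":1}
  ]
}}

```text
clock: 5.92
eef_pos: [689.7, -71.5, 111.8]
tool_rot: [2.471, 1.57, 2.53]
force: [0.9, 0.0, -1.8]
width: 59.0
```

>>> {"api": "servo_tool", "payload": {
  "rows": [
    {"dx":0.01,"dy":0,"dz":0,"wx":0,"wy":0,"wz":0,"fingers":1},
    {"dx":0.014,"dy":0,"dz":0,"wx":0,"wy":0,"wz":0,"fingers":1},
    {"dx":0.014,"dy":0,"dz":0,"wx":0,"wy":0,"wz":0,"fingers":1},
    {"dx":0,"dy":0,"dz":0,"wx":0,"wy":0,"wz":0,"fingers":1}
  ]
}}

```text
clock: 6.42
eef_pos: [689.6, -71.2, 82.2]
tool_rot: [2.929, 1.57, 2.989]
force: [1.0, 0.6, -2.4]
width: 59.3
```

>>> {"api": "servo_tool", "payload": {
  "rows": [
    {"dx":0.003,"dy":0,"dz":0,"wx":0,"wy":0,"wz":0,"fingers":1},
    {"dx":0.0015,"dy":0,"dz":0,"wx":0,"wy":0,"wz":0,"fingers":1},
    {"dx":0,"dy":0,"dz":0,"wx":0,"wy":0,"wz":0,"fingers":0},
    {"dx":0,"dy":0,"dz":0,"wx":0,"wy":0,"wz":0,"fingers":0},
    {"dx":0,"dy":0,"dz":0,"wx":0,"wy":0,"wz":0,"fingers":0}
  ]
}}

```text
clock: 7.05
eef_pos: [690.0, -71.3, 80.5]
tool_rot: [-0.425, 1.57, -0.366]
force: [-1.0, 0.4, -0.7]
width: 85.5
```

Run:
```python
from h import *
pic("scene","s4",(170,130,330,290),3.7)
rows([680.5,-71,160],N=2)
```

```text
t 7.1 pos [690.  -71.3  80.4] rot [-0.401  1.57  -0.342] F [-0.  -1.2 -0.1] w 85.4
shift mm tool [-79.6   0.9  -9.5] units [-0.1061  0.0012 -0.0126] rows>= 1.28 | rot units(6deg) [-0.016  0.003  0.001] j7 -0.11
{'dx': -0.053, 'dy': 0.001, 'dz': -0.006}
{'dx': -0.053, 'dz': -0.007}
left over [0.3 0.1 0.1]
```

View pics/s4.png

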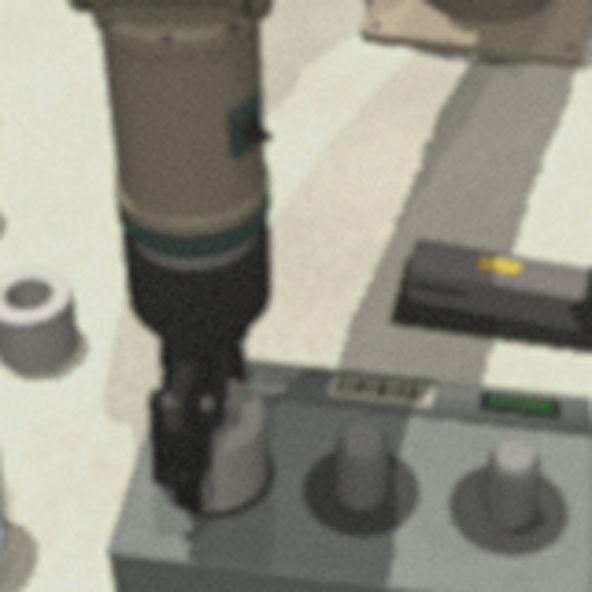

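>>> {"api": "servo_tool", "payload": {
  "rows": [
    {"dx":-0.05,"dy":0,"dz":0,"wx":0,"wy":0,"wz":0,"fingers":0},
    {"dx":-0.06,"dy":0,"dz":0,"wx":0,"wy":0,"wz":0,"fingers":0}
  ]
}}

```text
clock: 7.35
eef_pos: [689.1, -71.2, 162.6]
tool_rot: [2.992, 1.568, 3.051]
force: [0.4, 0.1, 0.8]
width: 85.5
```

```bash
cat >> h.py <<'E'
def sleeves(cams=("top","scene"),**kw):
    D=dict(A=(548,-247),B=(546.4,-347),C=(428.7,-143.4),D=(426,-239.5),E=(432.5,-357)); D.update(kw)
    for n in cams:
      im=ctrl.get_image(n)
      for k,c in D.items():
        if c is None: continue
        z=c[2] if len(c)>2 else 50
        x,fn,pr=fitring(im,n,c,z=z); print(n,k,np.round(x,1),"score",round(-float(fn),1))
E
python3 - <<'E'
from h import *
sleeves(D=(691,-70,120))
rows([428.7,-143.8,150],N=6)
E
```

```text
top A [ 538.8 -225.8] score 0.7
top B [ 553.5 -325.5] score 2.4
top C [ 444.  -152.8] score 2.2
top D [691.1 -70.2] score 7.5
top E [ 436.5 -347.5] score 1.1
scene A [ 549.3 -246.9] score 13.4
scene B [ 547.1 -346.7] score 18.0
scene C [ 410.3 -102.7] score 14.0
scene D [692.5 -68.7] score 10.9
scene E [ 433.3 -358. ] score 17.4
t 7.45 pos [693.7 -71.1 168.7] rot [-0.091  1.56  -0.031] F [0.5 0.1 1.4] w 85.5
shift mm tool [  15.9  -56.8 -269. ] units [ 0.0212 -0.0757 -0.3587] rows>= 4.41 | rot units(6deg) [-0.018  0.1    0.009] j7 -0.08
{'dx': 0.004, 'dy': -0.013, 'dz': -0.06, 'wy': 0.02}
{'dx': 0.004, 'dy': -0.013, 'dz': -0.06, 'wy': 0.02}
{'dx': 0.004, 'dy': -0.012, 'dz': -0.06, 'wy': 0.02}
{'dx': 0.004, 'dy': -0.013, 'dz': -0.06, 'wy': 0.02}
{'dx': 0.003, 'dy': -0.012, 'dz': -0.059, 'wy': 0.02}
{'dx': 0.004, 'dy': -0.013, 'dz': -0.06, 'wy': 0.02}
left over [ 0.3  0.2 -0.1]
```

Run:
```python
from h import *
pic("top","t5"); pic("scene","s5")
```

```text
(no output)
```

View pics/t5.png

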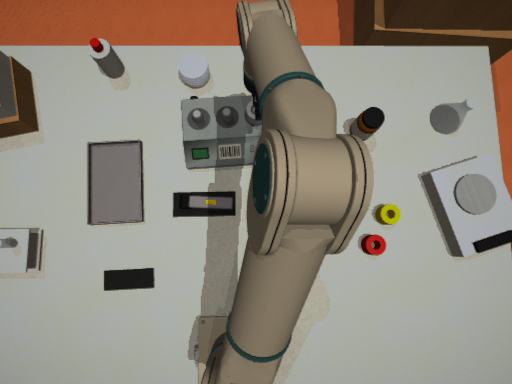

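View pics/s5.png

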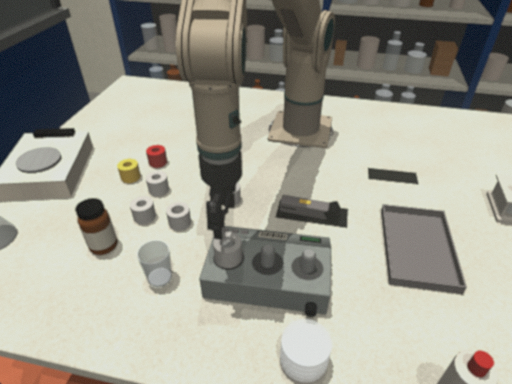

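>>> {"api": "servo_tool", "payload": {
  "rows": [
    {"dx":0.004,"dy":-0.013,"dz":-0.05,"wx":0,"wy":0.02,"wz":0,"fingers":0},
    {"dx":0.004,"dy":-0.013,"dz":-0.065,"wx":0,"wy":0.02,"wz":0,"fingers":0},
    {"dx":0.004,"dy":-0.012,"dz":-0.065,"wx":0,"wy":0.02,"wz":0,"fingers":0},
    {"dx":0.004,"dy":-0.013,"dz":-0.065,"wx":0,"wy":0.02,"wz":0,"fingers":0},
    {"dx":0.003,"dy":-0.012,"dz":-0.065,"wx":0,"wy":0.02,"wz":0,"fingers":0}
  ]
}}

```text
clock: 8.18
eef_pos: [457.9, -132.6, 148.4]
tool_rot: [3.093, 1.558, -3.131]
force: [-0.3, -0.3, -0.6]
width: 85.3
```

>>> {"api": "servo_tool", "payload": {
  "rows": [
    {"dx":0.004,"dy":-0.013,"dz":-0.048,"wx":0,"wy":0.02,"wz":0,"fingers":0}
  ]
}}

```text
clock: 8.3
eef_pos: [421.8, -144.4, 145.9]
tool_rot: [3.094, 1.555, -3.13]
force: [0.2, -0.2, 0.5]
width: 85.4
```

Run:
```python
from h import *
pic("scene","s6",(100,40,356,232),3)
sleeves(cams=("scene",),D=(691,-70,120))
rows([428.7,-143.8,8.5],N=3)
```

```text
scene A [ 549.  -246.7] score 14.2
scene B [ 547.1 -346.9] score 18.1
scene C [ 429.6 -141. ] score 4.9
scene D [691.4 -70.4] score 30.0
scene E [ 432.9 -357.5] score 17.1
t 8.4 pos [ 418.9 -145.5  145.5] rot [ 3.12   1.55  -3.107] F [ 1.2 -0.  -0.2] w 85.5
shift mm tool [136.8   1.1  12.7] units [0.1824 0.0014 0.017 ] rows>= 2.2 | rot units(6deg) [-0.049 -0.2   -0.005] j7 0.02
{'dx': 0.061, 'dz': 0.006, 'wx': -0.02, 'wy': -0.07}
{'dx': 0.061, 'dy': 0.001, 'dz': 0.005, 'wx': -0.02, 'wy': -0.07}
{'dx': 0.061, 'dz': 0.005, 'wx': -0.02, 'wy': -0.07}
left over [-0.3  0.3  0.4]
```

View pics/s6.png

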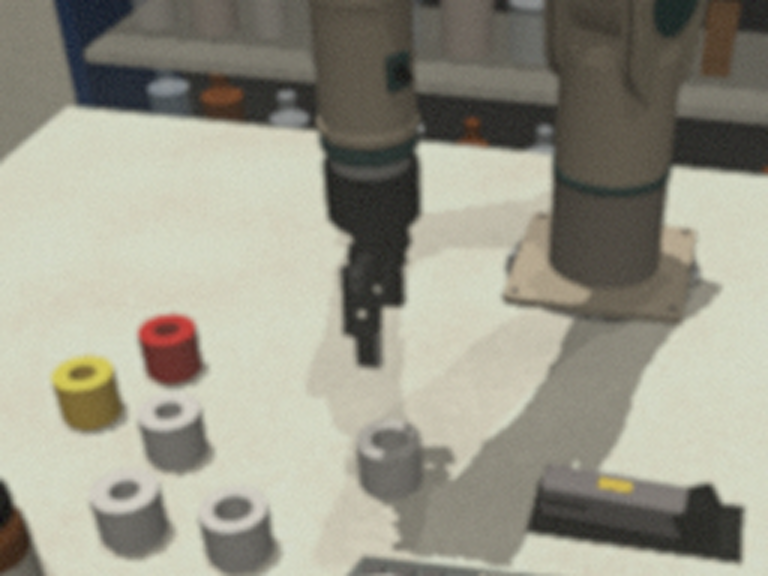

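>>> {"api": "servo_tool", "payload": {
  "rows": [
    {"dx":0.03,"dy":0.001,"dz":0.017,"wx":-0.05,"wy":-0.2,"wz":0,"fingers":0},
    {"dx":0,"dy":0,"dz":0,"wx":0,"wy":0,"wz":0,"fingers":0}
  ]
}}

```text
clock: 8.65
eef_pos: [437.2, -142.0, 122.8]
tool_rot: [0.262, 1.565, 0.327]
force: [-0.1, -0.2, 0.1]
width: 85.6
```

Run:
```python
from h import *
rows([428.7,-143.8,8.5],N=2)
```

```text
t 8.65 pos [ 437.2 -142.   122.8] rot [0.262 1.565 0.327] F [-0.1 -0.2  0.1] w 85.6
shift mm tool [114.3  -1.4  -9.3] units [ 0.1524 -0.0019 -0.0123] rows>= 1.83 | rot units(6deg) [ 0.042  0.054 -0.015] j7 -0.01
{'dx': 0.076, 'dy': -0.001, 'dz': -0.006}
{'dx': 0.076, 'dy': -0.001, 'dz': -0.006}
left over [-0.3  0.1 -0.3]
```

>>> {"api": "servo_tool", "payload": {
  "rows": [
    {"dx":0,"dy":0,"dz":0,"wx":0,"wy":0,"wz":0,"fingers":0}
  ]
}}

```text
clock: 8.78
eef_pos: [437.5, -142.3, 124.1]
tool_rot: [0.071, 1.564, 0.136]
force: [0.5, -0.4, 0.2]
width: 85.1
```

Run:
```python
from h import *
rows([428.7,-143.8,8.5],N=2)
```

```text
t 8.78 pos [ 437.5 -142.3  124.1] rot [0.071 1.564 0.136] F [ 0.5 -0.4  0.2] w 85.1
shift mm tool [115.5  -1.   -9.7] units [ 0.154  -0.0013 -0.013 ] rows>= 1.85 | rot units(6deg) [ 0.039  0.069 -0.005] j7 -0.01
{'dx': 0.077, 'dy': -0.001, 'dz': -0.006}
{'dx': 0.077, 'dz': -0.007}
left over [ 0.  -0.2  0. ]
```

>>> {"api": "servo_tool", "payload": {
  "rows": [
    {"dx":0.07,"dy":-0.0013,"dz":-0.013,"wx":0.04,"wy":0.07,"wz":0,"fingers":0},
    {"dx":0.06,"dy":0,"dz":0,"wx":0,"wy":0,"wz":0,"fingers":0},
    {"dx":0.024,"dy":0,"dz":0,"wx":0,"wy":0,"wz":0,"fingers":0},
    {"dx":0,"dy":0,"dz":0,"wx":0,"wy":0,"wz":0,"fingers":0}
  ]
}}

```text
clock: 9.28
eef_pos: [427.8, -144.1, 9.5]
tool_rot: [2.561, 1.569, 2.624]
force: [-0.3, 0.8, 0.5]
width: 85.0
```

>>> {"api": "servo_tool", "payload": {
  "rows": [
    {"dx":0,"dy":0,"dz":0,"wx":0,"wy":0,"wz":0,"fingers":1},
    {"dx":0,"dy":0,"dz":0,"wx":0,"wy":0,"wz":0,"fingers":1},
    {"dx":0,"dy":0,"dz":0,"wx":0,"wy":0,"wz":0,"fingers":1},
    {"dx":0,"dy":0,"dz":0,"wx":0,"wy":0,"wz":0,"fingers":1},
    {"dx":-0.05,"dy":0,"dz":0,"wx":0,"wy":0,"wz":0,"fingers":1}
  ]
}}

```text
clock: 9.9
eef_pos: [427.1, -143.9, 47.6]
tool_rot: [3.142, 1.568, -3.08]
force: [1.0, 0.1, -2.8]
width: 59.1
```

>>> {"api": "servo_tool", "payload": {
  "rows": [
    {"dx":-0.06,"dy":0,"dz":0,"wx":0,"wy":0,"wz":0,"fingers":1},
    {"dx":-0.06,"dy":0,"dz":0,"wx":0,"wy":0,"wz":0,"fingers":1},
    {"dx":-0.02,"dy":0,"dz":0,"wx":0,"wy":0,"wz":0,"fingers":1},
    {"dx":0,"dy":0,"dz":0,"wx":0,"wy":0,"wz":0,"fingers":1}
  ]
}}

```text
clock: 10.4
eef_pos: [428.4, -144.7, 153.5]
tool_rot: [-0.646, 1.568, -0.586]
force: [0.2, -0.7, -2.4]
width: 59.0
```

Run:
```python
from h import *
rows([685.5,14.3,152],N=6)
```

```text
t 10.4 pos [ 428.4 -144.7  153.5] rot [-0.646  1.568 -0.586] F [ 0.2 -0.7 -2.4] w 59.0
shift mm tool [  1.8 143.3 266.2] units [0.0024 0.1911 0.3549] rows>= 4.84 | rot units(6deg) [-0.012  0.018  0.014] j7 -0.21
{'dy': 0.032, 'dz': 0.059}
{'dy': 0.032, 'dz': 0.059}
{'dx': 0.001, 'dy': 0.032, 'dz': 0.059}
{'dy': 0.032, 'dz': 0.059}
{'dx': 0.001, 'dy': 0.032, 'dz': 0.059}
{'dy': 0.031, 'dz': 0.06}
left over [-0.1  0.1 -0.3]
```

>>> {"api": "servo_tool", "payload": {
  "rows": [
    {"dx":0,"dy":0.027,"dz":0.05,"wx":0,"wy":0,"wz":0,"fingers":1},
    {"dx":0,"dy":0.035,"dz":0.065,"wx":0,"wy":0,"wz":0,"fingers":1},
    {"dx":0,"dy":0.035,"dz":0.065,"wx":0,"wy":0,"wz":0,"fingers":1},
    {"dx":0,"dy":0.035,"dz":0.065,"wx":0,"wy":0,"wz":0,"fingers":1},
    {"dx":0,"dy":0.034,"dz":0.064,"wx":0,"wy":0,"wz":0,"fingers":1}
  ]
}}

```text
clock: 11.02
eef_pos: [652.0, -4.9, 149.8]
tool_rot: [-2.907, 1.567, -2.845]
force: [0.6, -0.5, -2.1]
width: 58.9
```

>>> {"api": "servo_tool", "payload": {
  "rows": [
    {"dx":0.001,"dy":0.025,"dz":0.046,"wx":0,"wy":0,"wz":0,"fingers":1},
    {"dx":0,"dy":0,"dz":0,"wx":0,"wy":0,"wz":0,"fingers":1},
    {"dx":0,"dy":0,"dz":0,"wx":0,"wy":0,"wz":0,"fingers":1}
  ]
}}

```text
clock: 11.4
eef_pos: [683.3, 14.4, 149.4]
tool_rot: [-2.802, 1.566, -2.74]
force: [0.0, -1.2, -2.3]
width: 59.4
```

Run:
```python
from h import *
rows([685.5,14.3,112],N=6)
sleeves(cams=("scene",),D=(691,-70,120))
pic("scene","s7",(170,130,330,290),3.7)
```

```text
t 11.4 pos [683.3  14.4 149.4] rot [-2.802  1.566 -2.74 ] F [ 0.  -1.2 -2.3] w 59.4
shift mm tool [37.4 -0.1  2.3] units [ 0.0498 -0.0002  0.0031] rows>= 0.6 | rot units(6deg) [ 0.004 -0.044  0.016] j7 -0.38
{'dx': 0.008, 'dz': 0.001}
{'dx': 0.008}
{'dx': 0.008, 'dz': 0.001}
{'dx': 0.009}
{'dx': 0.008, 'dz': 0.001}
{'dx': 0.009}
left over [ 0.1 -0.1  0.1]
scene A [ 549.2 -246.8] score 14.0
scene B [ 547.  -346.7] score 18.4
scene C [ 363.3 -133.6] score 10.3
scene D [691.3 -70.3] score 31.3
scene E [ 433.2 -357.5] score 17.3
```

View pics/s7.png

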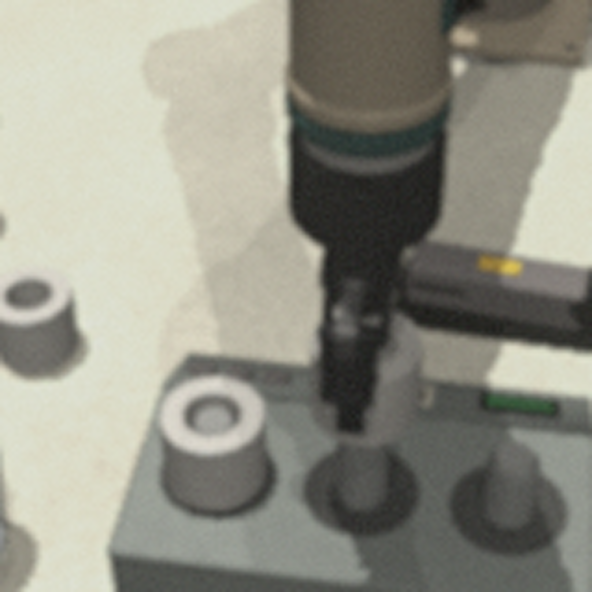

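>>> {"api": "servo_tool", "payload": {
  "rows": [
    {"dx":0.02,"dy":0,"dz":0.002,"wx":0,"wy":-0.04,"wz":0,"fingers":1},
    {"dx":0.015,"dy":0,"dz":0,"wx":0,"wy":0,"wz":0,"fingers":1},
    {"dx":0.008,"dy":0,"dz":0,"wx":0,"wy":0,"wz":0,"fingers":1},
    {"dx":0.008,"dy":0,"dz":0,"wx":0,"wy":0,"wz":0,"fingers":1},
    {"dx":0,"dy":0,"dz":0,"wx":0,"wy":0,"wz":0,"fingers":1}
  ]
}}

```text
clock: 12.12
eef_pos: [686.0, 14.5, 112.8]
tool_rot: [-0.344, 1.568, -0.283]
force: [-1.5, -1.1, -2.8]
width: 59.2
```

>>> {"api": "servo_tool", "payload": {
  "rows": [
    {"dx":0.01,"dy":0,"dz":0,"wx":0,"wy":0,"wz":0,"fingers":1},
    {"dx":0.014,"dy":0,"dz":0,"wx":0,"wy":0,"wz":0,"fingers":1},
    {"dx":0.014,"dy":0,"dz":0,"wx":0,"wy":0,"wz":0,"fingers":1},
    {"dx":0.003,"dy":0,"dz":0,"wx":0,"wy":0,"wz":0,"fingers":1},
    {"dx":0,"dy":0,"dz":0,"wx":0,"wy":0,"wz":0,"fingers":1}
  ]
}}

```text
clock: 12.75
eef_pos: [686.0, 14.5, 82.0]
tool_rot: [-0.411, 1.569, -0.351]
force: [-4.7, -1.1, -3.2]
width: 58.9
```

>>> {"api": "servo_tool", "payload": {
  "rows": [
    {"dx":0.0035,"dy":0,"dz":0,"wx":0,"wy":0,"wz":0,"fingers":1},
    {"dx":0,"dy":0,"dz":0,"wx":0,"wy":0,"wz":0,"fingers":0},
    {"dx":0,"dy":0,"dz":0,"wx":0,"wy":0,"wz":0,"fingers":0},
    {"dx":0,"dy":0,"dz":0,"wx":0,"wy":0,"wz":0,"fingers":0},
    {"dx":-0.02,"dy":0,"dz":0,"wx":0,"wy":0,"wz":0,"fingers":0}
  ]
}}

```text
clock: 13.38
eef_pos: [686.3, 15.0, 94.7]
tool_rot: [-0.035, 1.568, 0.026]
force: [-0.1, -0.0, -0.0]
width: 85.3
```

>>> {"api": "servo_tool", "payload": {
  "rows": [
    {"dx":-0.05,"dy":0,"dz":0,"wx":0,"wy":0,"wz":0,"fingers":0},
    {"dx":-0.05,"dy":0,"dz":0,"wx":0,"wy":0,"wz":0,"fingers":0},
    {"dx":0,"dy":0,"dz":0,"wx":0,"wy":0,"wz":0,"fingers":0},
    {"dx":0,"dy":0,"dz":0,"wx":0,"wy":0,"wz":0,"fingers":0}
  ]
}}

```text
clock: 13.88
eef_pos: [686.5, 14.8, 170.7]
tool_rot: [-0.121, 1.566, -0.06]
force: [-0.4, -0.1, -0.1]
width: 84.7
```

Run:
```python
from h import *
rows([547.2,-247.5,150],N=6)
sleeves(cams=("scene",),D=(691,-70,120),C=(686,15,120))
pic("scene","s8",(120,130,330,290),3.7)
```

```text
t 13.88 pos [686.5  14.8 170.7] rot [-0.121  1.566 -0.06 ] F [-0.4 -0.1 -0.1] w 84.7
shift mm tool [  20.1 -253.3 -155.1] units [ 0.0268 -0.3378 -0.2068] rows>= 4.76 | rot units(6deg) [-0.004  0.045  0.005] j7 -0.37
{'dx': 0.004, 'dy': -0.056, 'dz': -0.034}
{'dx': 0.005, 'dy': -0.056, 'dz': -0.035}
{'dx': 0.004, 'dy': -0.056, 'dz': -0.034}
{'dx': 0.005, 'dy': -0.057, 'dz': -0.035}
{'dx': 0.004, 'dy': -0.056, 'dz': -0.034}
{'dx': 0.005, 'dy': -0.057, 'dz': -0.035}
left over [0.2 0.2 0.2]
scene A [ 549.2 -246.9] score 14.1
scene B [ 547.  -346.7] score 18.6
scene C [687.3  16.1] score 11.9
scene D [691.4 -70.3] score 31.2
scene E [ 433.2 -357.6] score 16.9
```

View pics/s8.png

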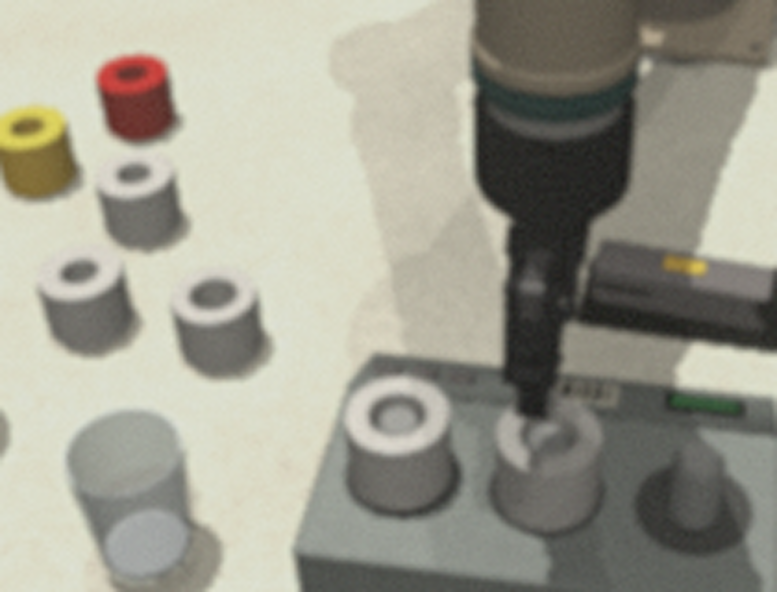

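>>> {"api": "servo_tool", "payload": {
  "rows": [
    {"dx":0.004,"dy":-0.05,"dz":-0.03,"wx":0,"wy":0.04,"wz":0,"fingers":0},
    {"dx":0.004,"dy":-0.065,"dz":-0.04,"wx":0,"wy":0,"wz":0,"fingers":0},
    {"dx":0.004,"dy":-0.065,"dz":-0.04,"wx":0,"wy":0,"wz":0,"fingers":0},
    {"dx":0.005,"dy":-0.065,"dz":-0.04,"wx":0,"wy":0,"wz":0,"fingers":0},
    {"dx":0.005,"dy":-0.06,"dz":-0.036,"wx":0,"wy":0,"wz":0,"fingers":0}
  ]
}}

```text
clock: 14.6
eef_pos: [559.4, -223.7, 152.6]
tool_rot: [3.079, 1.569, 3.139]
force: [-0.1, -1.4, -0.2]
width: 85.7
```

>>> {"api": "servo_tool", "payload": {
  "rows": [
    {"dx":0.004,"dy":-0.033,"dz":-0.02,"wx":0,"wy":0,"wz":0,"fingers":0},
    {"dx":0.02,"dy":0,"dz":0,"wx":0,"wy":0,"wz":0,"fingers":0},
    {"dx":0,"dy":0,"dz":0,"wx":0,"wy":0,"wz":0,"fingers":0},
    {"dx":0,"dy":0,"dz":0,"wx":0,"wy":0,"wz":0,"fingers":0}
  ]
}}

```text
clock: 15.1
eef_pos: [548.6, -245.4, 135.6]
tool_rot: [1.235, 1.57, 1.298]
force: [-0.0, 0.3, 0.7]
width: 85.6
```

Run:
```python
from h import *
rows([547.2,-247.5,8.5],N=3)
pic("scene","s9",(100,100,330,290),3.4)
```

```text
t 15.1 pos [ 548.6 -245.4  135.6] rot [1.235 1.57  1.298] F [-0.   0.3  0.7] w 85.6
shift mm tool [127.1  -2.1  -1.6] units [ 0.1694 -0.0028 -0.0021] rows>= 2.03 | rot units(6deg) [ 0.023  0.003 -0.01 ] j7 -0.03
{'dx': 0.056, 'dy': -0.001, 'dz': -0.001}
{'dx': 0.057, 'dy': -0.001, 'dz': -0.001}
{'dx': 0.056, 'dy': -0.001}
left over [-0.1  0.1 -0.3]
```

View pics/s9.png

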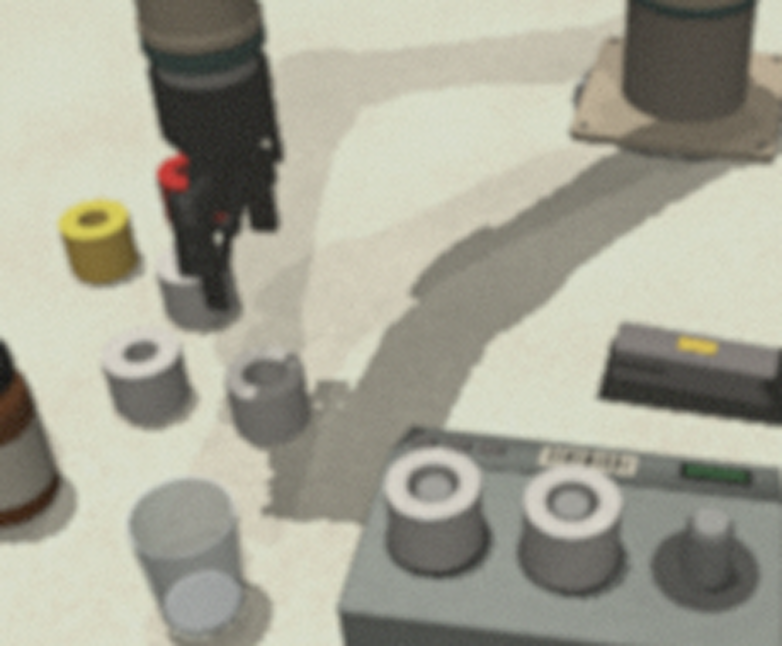

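Two sleeves are seated; the gripper is above sleeve A, which has not moved.

>>> {"api": "servo_tool", "payload": {
  "rows": [
    {"dx":0.065,"dy":-0.0028,"dz":-0.002,"wx":0.02,"wy":0,"wz":0,"fingers":0},
    {"dx":0.07,"dy":0,"dz":0,"wx":0,"wy":0,"wz":0,"fingers":0},
    {"dx":0.034,"dy":0,"dz":0,"wx":0,"wy":0,"wz":0,"fingers":0},
    {"dx":0,"dy":0,"dz":0,"wx":0,"wy":0,"wz":0,"fingers":0}
  ]
}}

```text
clock: 15.65
eef_pos: [545.7, -248.2, 7.5]
tool_rot: [2.68, 1.568, 2.74]
force: [0.5, -0.3, 0.9]
width: 85.3
```

>>> {"api": "servo_tool", "payload": {
  "rows": [
    {"dx":0,"dy":0,"dz":0,"wx":0,"wy":0,"wz":0,"fingers":1},
    {"dx":0,"dy":0,"dz":0,"wx":0,"wy":0,"wz":0,"fingers":1},
    {"dx":0,"dy":0,"dz":0,"wx":0,"wy":0,"wz":0,"fingers":1},
    {"dx":0,"dy":0,"dz":0,"wx":0,"wy":0,"wz":0,"fingers":1}
  ]
}}

```text
clock: 16.15
eef_pos: [548.0, -249.9, 11.1]
tool_rot: [-0.418, 1.567, -0.359]
force: [0.3, 1.0, 6.3]
width: 58.1
```

>>> {"api": "servo_tool", "payload": {
  "rows": [
    {"dx":-0.05,"dy":0,"dz":0,"wx":0,"wy":0,"wz":0,"fingers":1},
    {"dx":-0.06,"dy":0,"dz":0,"wx":0,"wy":0,"wz":0,"fingers":1},
    {"dx":-0.06,"dy":0,"dz":0,"wx":0,"wy":0,"wz":0,"fingers":1},
    {"dx":-0.03,"dy":0,"dz":0,"wx":0,"wy":0,"wz":0,"fingers":1},
    {"dx":0,"dy":0,"dz":0,"wx":0,"wy":0,"wz":0,"fingers":1}
  ]
}}

```text
clock: 16.77
eef_pos: [547.7, -250.3, 161.5]
tool_rot: [-0.563, 1.566, -0.505]
force: [-0.7, -0.5, -2.0]
width: 58.0
```

Run:
```python
from h import *
rows([680.2,99.3,155],N=6)
```

```text
t 16.77 pos [ 547.7 -250.3  161.5] rot [-0.563  1.566 -0.505] F [-0.7 -0.5 -2. ] w 58.0
shift mm tool [  6.2 341.3 152.6] units [0.0082 0.4551 0.2035] rows>= 5.98 | rot units(6deg) [-0.028  0.042  0.027] j7 -0.01
{'dx': 0.001, 'dy': 0.076, 'dz': 0.034}
{'dx': 0.001, 'dy': 0.076, 'dz': 0.034}
{'dx': 0.002, 'dy': 0.076, 'dz': 0.034}
{'dx': 0.001, 'dy': 0.076, 'dz': 0.034}
{'dx': 0.002, 'dy': 0.076, 'dz': 0.034}
{'dx': 0.001, 'dy': 0.075, 'dz': 0.034}
left over [-0.4  0.  -0.2]
```

Run:
```python
from h import *
pic("scene","s10",(100,100,330,290),3.4)
pic("top","t10",(150,50,450,250),2.6)
```

```text
(no output)
```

View pics/s10.png

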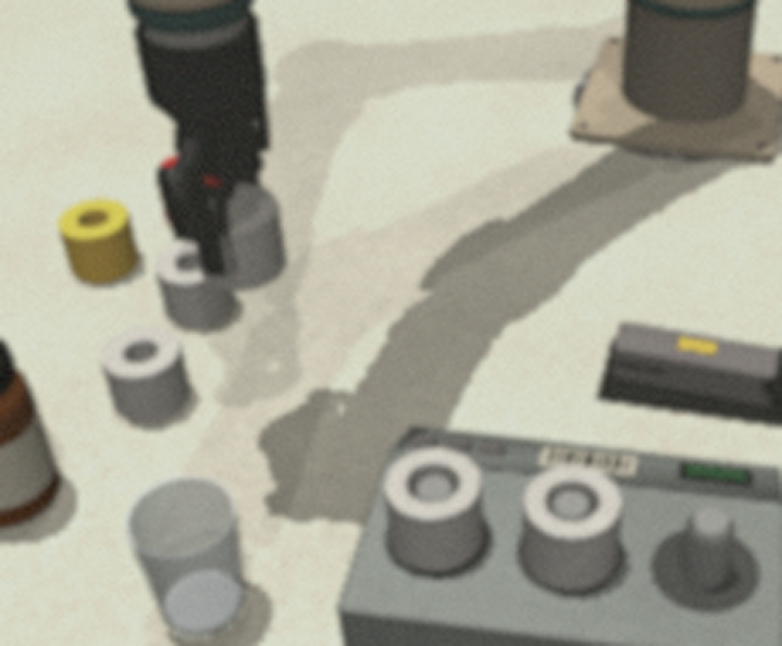

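View pics/t10.png

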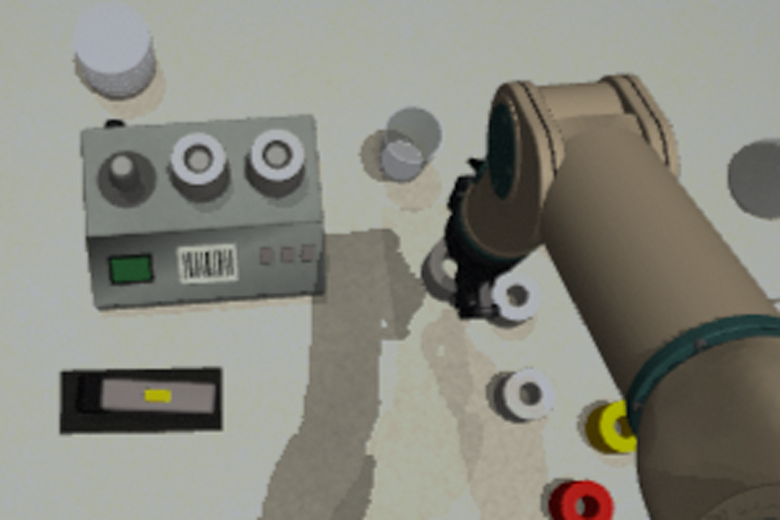

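Run:
```python
from h import *
p=[547.7,-250.3]
for n,o in (("top",(150,50,2.6)),("scene",(100,100,3.4))):
    im=ctrl.get_image(n)
    box={"top":(290,120,380,200),"scene":(130,130,210,210)}[n]; k=8 if n=="top" else 8
    c=cv2.resize(im[box[1]:box[3],box[0]:box[2],::-1],None,fx=k,fy=k,interpolation=cv2.INTER_CUBIC)
    for z in (151,201):
      for dy,col in ((0,(0,0,255)),(8,(0,255,0))):
        P=np.array([(proj(n,[p[0]+30*np.cos(t),p[1]+dy+30*np.sin(t),z])-box[:2]+.5)*k for t in np.linspace(0,6.28,60)]).astype(int)
        cv2.polylines(c,[P],True,col,1)
    cv2.imwrite(f"pics/ov_{n}.png",c)
```

```text
(no output)
```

View pics/ov_top.png

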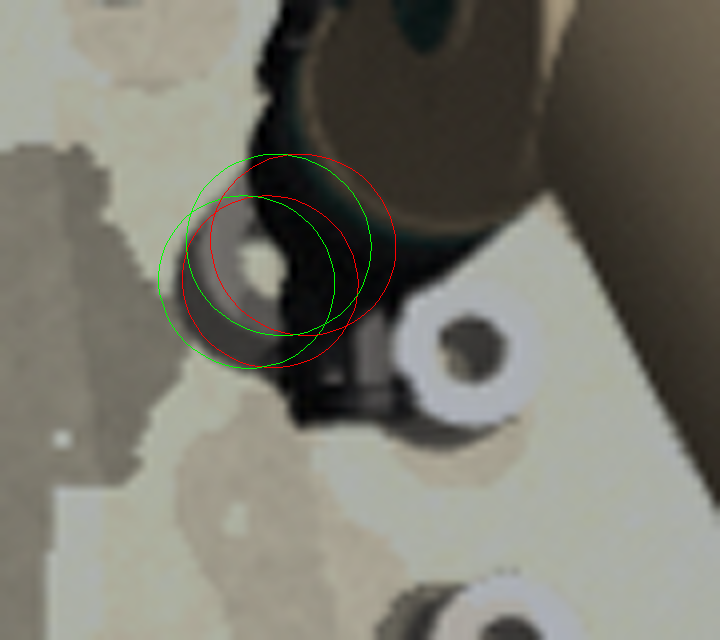

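View pics/ov_scene.png

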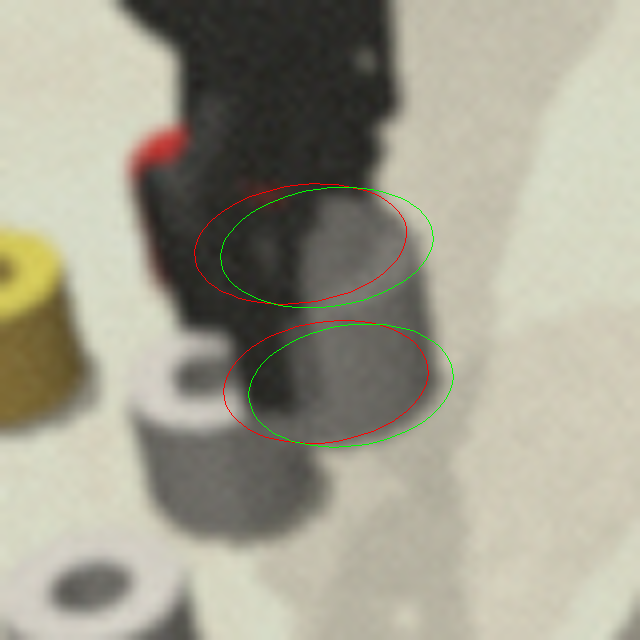

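Run:
```python
from h import *
rows([680,96.8,158],N=7)
```

```text
t 16.98 pos [ 545.3 -249.6  157.6] rot [2.909 1.568 2.968] F [ 0.6  0.2 -2. ] w 57.7
shift mm tool [ -0.5 337.9 154.8] units [-0.0007  0.4505  0.2064] rows>= 5.95 | rot units(6deg) [-0.024 -0.022 -0.005] j7 -0.01
{'dy': 0.064, 'dz': 0.029}
{'dy': 0.064, 'dz': 0.03}
{'dy': 0.065, 'dz': 0.029}
{'dy': 0.064, 'dz': 0.03}
{'dy': 0.065, 'dz': 0.029}
{'dy': 0.064, 'dz': 0.03}
{'dx': -0.001, 'dy': 0.065, 'dz': 0.029}
left over [ 0.3 -0.3 -0.2]
```

>>> {"api": "servo_tool", "payload": {
  "rows": [
    {"dx":0,"dy":0.05,"dz":0.023,"wx":0,"wy":0,"wz":0,"fingers":1},
    {"dx":0,"dy":0.068,"dz":0.031,"wx":0,"wy":0,"wz":0,"fingers":1},
    {"dx":0,"dy":0.068,"dz":0.031,"wx":0,"wy":0,"wz":0,"fingers":1},
    {"dx":0,"dy":0.068,"dz":0.031,"wx":0,"wy":0,"wz":0,"fingers":1},
    {"dx":0,"dy":0.068,"dz":0.031,"wx":0,"wy":0,"wz":0,"fingers":1}
  ]
}}

```text
clock: 17.6
eef_pos: [642.1, -0.6, 157.3]
tool_rot: [-2.955, 1.568, -2.896]
force: [0.7, 0.4, -1.1]
width: 57.9
```

>>> {"api": "servo_tool", "payload": {
  "rows": [
    {"dx":0,"dy":0.068,"dz":0.031,"wx":0,"wy":0,"wz":0,"fingers":1},
    {"dx":0,"dy":0.06,"dz":0.028,"wx":0,"wy":0,"wz":0,"fingers":1},
    {"dx":0,"dy":0,"dz":0,"wx":0,"wy":0,"wz":0,"fingers":1},
    {"dx":0,"dy":0,"dz":0,"wx":0,"wy":0,"wz":0,"fingers":1},
    {"dx":0,"dy":0,"dz":0,"wx":0,"wy":0,"wz":0,"fingers":1}
  ]
}}

```text
clock: 18.23
eef_pos: [680.4, 93.9, 158.0]
tool_rot: [-2.22, 1.568, -2.164]
force: [-0.5, -0.5, -1.8]
width: 57.9
```

```bash
cat >> h.py <<'E'
def overlay(n,name,box,k,circles):
    im=ctrl.get_image(n)
    c=cv2.resize(im[box[1]:box[3],box[0]:box[2],::-1],None,fx=k,fy=k,interpolation=cv2.INTER_CUBIC)
    for (x,y,z,r,col) in circles:
        P=np.array([(proj(n,[x+r*np.cos(t),y+r*np.sin(t),z])-box[:2]+.5)*k for t in np.linspace(0,6.28,60)]).astype(int)
        cv2.polylines(c,[P],True,col,1)
    cv2.imwrite(f"pics/{name}.png",c)
E
python3 - <<'E'
from h import *
s=st(); rows([680,96.8,110],N=4)
p=s["eef_pos"]; z=p[2]-9.5
cc=[(p[0],p[1]+dy,zz,30,col) for zz in (z,z+50) for dy,col in ((0,(0,0,255)),(6,(0,255,0)))]
overlay("scene","ovs11",(270,180,350,280),7,cc)
overlay("top","ovt11",(160,60,270,150),7,cc)
E
```

```text
t 18.23 pos [680.4  93.9 158. ] rot [-2.22   1.568 -2.164] F [-0.5 -0.5 -1.8] w 57.9
t 18.23 pos [680.4  93.9 158. ] rot [-2.22   1.568 -2.164] F [-0.5 -0.5 -1.8] w 57.9
shift mm tool [48.   3.  -0.1] units [ 0.064   0.004  -0.0002] rows>= 0.77 | rot units(6deg) [-0.045 -0.015  0.019] j7 -0.5
{'dx': 0.016, 'dy': 0.001}
{'dx': 0.016, 'dy': 0.001}
{'dx': 0.016, 'dy': 0.001}
{'dx': 0.016, 'dy': 0.001}
left over [-0.1  0.  -0. ]
```

View pics/ovs11.png

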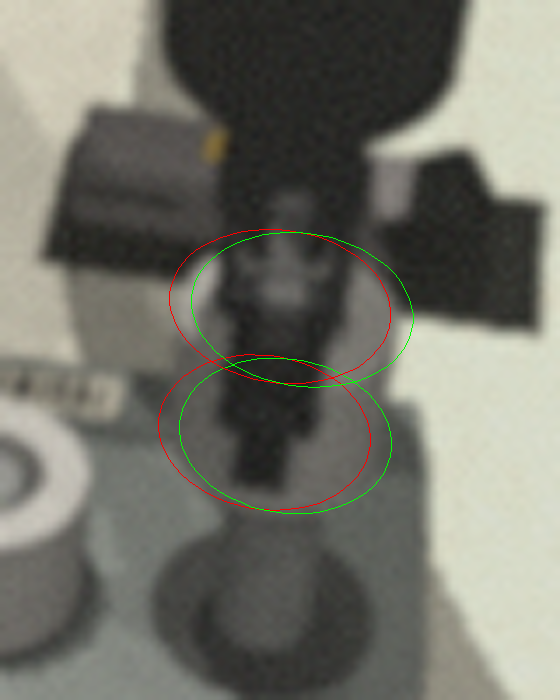

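View pics/ovt11.png

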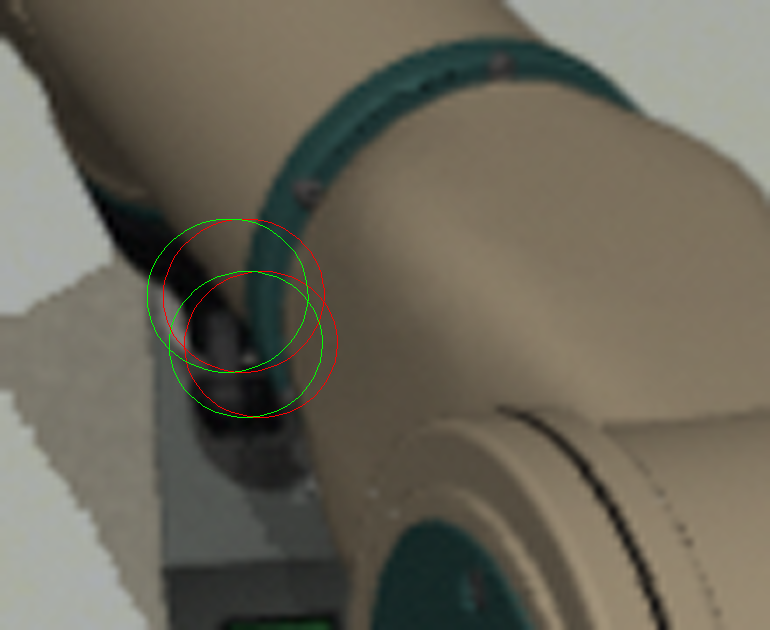

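>>> {"api": "servo_tool", "payload": {
  "rows": [
    {"dx":0.025,"dy":0.001,"dz":0,"wx":0,"wy":0,"wz":0,"fingers":1},
    {"dx":0.018,"dy":0,"dz":0,"wx":0,"wy":0,"wz":0,"fingers":1},
    {"dx":0.009,"dy":0,"dz":0,"wx":0,"wy":0,"wz":0,"fingers":1},
    {"dx":0.006,"dy":0,"dz":0,"wx":0,"wy":0,"wz":0,"fingers":1},
    {"dx":0,"dy":0,"dz":0,"wx":0,"wy":0,"wz":0,"fingers":1}
  ]
}}

```text
clock: 18.95
eef_pos: [680.7, 97.1, 115.1]
tool_rot: [-2.348, 1.57, -2.289]
force: [-0.4, -1.3, -0.5]
width: 57.8
```

>>> {"api": "servo_tool", "payload": {
  "rows": [
    {"dx":0.007,"dy":0,"dz":0,"wx":0,"wy":0,"wz":0,"fingers":1},
    {"dx":0.007,"dy":0,"dz":0,"wx":0,"wy":0,"wz":0,"fingers":1},
    {"dx":0,"dy":0,"dz":0,"wx":0,"wy":0,"wz":0,"fingers":1}
  ]
}}

```text
clock: 19.32
eef_pos: [680.6, 96.9, 104.4]
tool_rot: [-2.176, 1.57, -2.117]
force: [0.1, 0.6, -0.6]
width: 57.8
```

>>> {"api": "servo_tool", "payload": {
  "rows": [
    {"dx":0.01,"dy":0,"dz":0,"wx":0,"wy":0,"wz":0,"fingers":1},
    {"dx":0.01,"dy":0,"dz":0,"wx":0,"wy":0,"wz":0,"fingers":1},
    {"dx":0.006,"dy":0,"dz":0,"wx":0,"wy":0,"wz":0,"fingers":1},
    {"dx":0,"dy":0,"dz":0,"wx":0,"wy":0,"wz":0,"fingers":1}
  ]
}}

```text
clock: 19.82
eef_pos: [680.6, 96.9, 84.8]
tool_rot: [-2.438, 1.57, -2.379]
force: [-0.0, 0.2, -1.1]
width: 57.9
```

Run:
```python
from h import *
pic("scene","s12",(220,180,350,290),6)
```

```text
(no output)
```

View pics/s12.png

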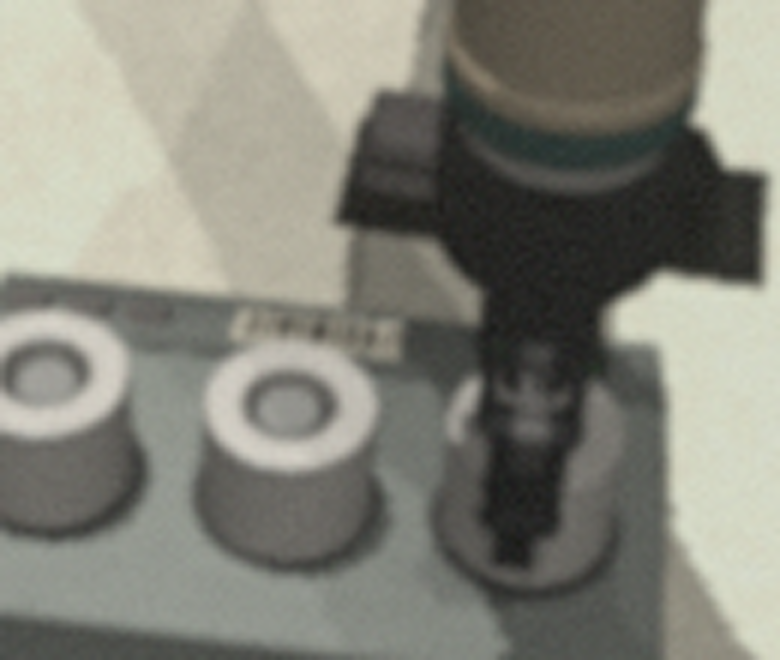

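Nearly down, no forces. Lower the last few mm, release, and rise.

>>> {"api": "servo_tool", "payload": {
  "rows": [
    {"dx":0.004,"dy":0,"dz":0,"wx":0,"wy":0,"wz":0,"fingers":1},
    {"dx":0,"dy":0,"dz":0,"wx":0,"wy":0,"wz":0,"fingers":0},
    {"dx":0,"dy":0,"dz":0,"wx":0,"wy":0,"wz":0,"fingers":0},
    {"dx":0,"dy":0,"dz":0,"wx":0,"wy":0,"wz":0,"fingers":0},
    {"dx":-0.02,"dy":0,"dz":0,"wx":0,"wy":0,"wz":0,"fingers":0}
  ]
}}

```text
clock: 20.5
eef_pos: [679.9, 96.7, 96.9]
tool_rot: [-2.813, 1.568, -2.754]
force: [-0.0, -0.9, -0.1]
width: 85.4
```

>>> {"api": "servo_tool", "payload": {
  "rows": [
    {"dx":-0.05,"dy":0,"dz":0,"wx":0,"wy":0,"wz":0,"fingers":0},
    {"dx":-0.05,"dy":0,"dz":0,"wx":0,"wy":0,"wz":0,"fingers":0},
    {"dx":0,"dy":0,"dz":0,"wx":0,"wy":0,"wz":0,"fingers":0},
    {"dx":0,"dy":0,"dz":0,"wx":0,"wy":0,"wz":0,"fingers":0}
  ]
}}

```text
clock: 21.0
eef_pos: [680.6, 96.8, 172.8]
tool_rot: [-1.086, 1.57, -1.027]
force: [-0.0, -0.2, -0.1]
width: 85.3
```

Run:
```python
from h import *
sleeves(D=(691,-70,120),C=(686,15,120),A=(680,100,120))
pic("scene","s13",(110,100,350,290),3.3)
rows([546,-348,150],N=8)
```

```text
top A [705.9 122. ] score 4.0
top B [ 545.8 -347.5] score 40.7
top C [699.6  -3.2] score 0.9
top D [674.6 -70. ] score 1.1
top E [ 431.7 -356.4] score 47.0
scene A [681. 100.] score 14.3
scene B [ 547.1 -346.8] score 18.4
scene C [687.2  15.9] score 32.3
scene D [691.4 -70.4] score 30.6
scene E [ 433.2 -357.5] score 16.9
t 21.15 pos [680.1  96.7 171.3] rot [-2.772  1.569 -2.713] F [ 0.3  0.2 -0.6] w 85.4
shift mm tool [  22.  -436.1 -160. ] units [ 0.0293 -0.5814 -0.2133] rows>= 7.44 | rot units(6deg) [-0.023 -0.018  0.007] j7 -0.49
{'dx': 0.004, 'dy': -0.073, 'dz': -0.027}
{'dx': 0.004, 'dy': -0.073, 'dz': -0.027}
{'dx': 0.004, 'dy': -0.073, 'dz': -0.027}
{'dx': 0.003, 'dy': -0.072, 'dz': -0.026}
{'dx': 0.004, 'dy': -0.073, 'dz': -0.027}
{'dx': 0.003, 'dy': -0.072, 'dz': -0.026}
{'dx': 0.004, 'dy': -0.073, 'dz': -0.027}
{'dx': 0.003, 'dy': -0.072, 'dz': -0.026}
left over [-0.2 -0.3 -0.2]
```

View pics/s13.png

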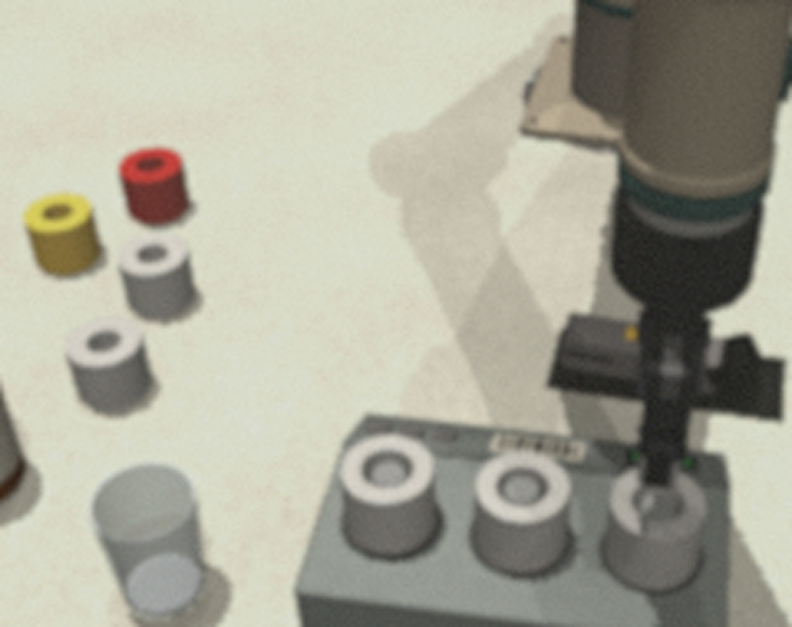

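>>> {"api": "servo_tool", "payload": {
  "rows": [
    {"dx":0.003,"dy":-0.05,"dz":-0.018,"wx":0,"wy":0,"wz":0,"fingers":0},
    {"dx":0.003,"dy":-0.073,"dz":-0.027,"wx":0,"wy":0,"wz":0,"fingers":0},
    {"dx":0.003,"dy":-0.073,"dz":-0.027,"wx":0,"wy":0,"wz":0,"fingers":0},
    {"dx":0.003,"dy":-0.073,"dz":-0.027,"wx":0,"wy":0,"wz":0,"fingers":0},
    {"dx":0.003,"dy":-0.073,"dz":-0.027,"wx":0,"wy":0,"wz":0,"fingers":0}
  ]
}}

```text
clock: 21.78
eef_pos: [600.4, -166.3, 160.3]
tool_rot: [3.027, 1.57, 3.086]
force: [0.7, 0.5, 0.9]
width: 85.4
```

>>> {"api": "servo_tool", "payload": {
  "rows": [
    {"dx":0.004,"dy":-0.073,"dz":-0.027,"wx":0,"wy":0,"wz":0,"fingers":0},
    {"dx":0.005,"dy":-0.073,"dz":-0.027,"wx":0,"wy":0,"wz":0,"fingers":0},
    {"dx":0.005,"dy":-0.065,"dz":-0.023,"wx":0,"wy":0,"wz":0,"fingers":0},
    {"dx":0,"dy":-0.03,"dz":-0.01,"wx":0,"wy":0,"wz":0,"fingers":0},
    {"dx":0,"dy":0,"dz":0,"wx":0,"wy":0,"wz":0,"fingers":0}
  ]
}}

```text
clock: 22.4
eef_pos: [545.3, -351.2, 149.5]
tool_rot: [-3.04, 1.569, -2.985]
force: [-0.8, -0.1, 0.1]
width: 85.6
```

>>> {"api": "servo_tool", "payload": {
  "rows": [
    {"dx":0,"dy":0,"dz":0,"wx":0,"wy":0,"wz":0,"fingers":0},
    {"dx":0,"dy":0,"dz":0,"wx":0,"wy":0,"wz":0,"fingers":0}
  ]
}}

```text
clock: 22.65
eef_pos: [548.0, -346.4, 150.9]
tool_rot: [0.966, 1.57, 1.028]
force: [0.5, 0.6, 0.3]
width: 85.5
```

Run:
```python
from h import *
sleeves(D=(691,-70,120),C=(686,15,120),A=(680,100,120))
rows([545.8,-347.8,9],N=3)
```

```text
top A [680.2  99.9] score 51.2
top B [ 544.6 -360.6] score 14.4
top C [685.6  16. ] score 49.9
top D [689.9 -70.7] score 47.5
top E [ 431.9 -356.6] score 35.4
scene A [681.5  99.8] score 38.1
scene B [ 547.1 -353. ] score 5.0
scene C [687.2  15.9] score 32.4
scene D [691.4 -70.4] score 30.7
scene E [ 433.2 -357.3] score 15.7
t 22.75 pos [ 547.7 -347.2  150.9] rot [0.278 1.57  0.34 ] F [-0.1 -0.1 -0.9] w 85.7
shift mm tool [141.9  -0.5  -2. ] units [ 0.1893 -0.0007 -0.0027] rows>= 2.27 | rot units(6deg) [-0.     0.003 -0.001] j7 0.15
{'dx': 0.063, 'dz': -0.001}
{'dx': 0.063, 'dz': -0.001}
{'dx': 0.063, 'dy': -0.001, 'dz': -0.001}
left over [ 0.2  0.3 -0.2]
```

>>> {"api": "servo_tool", "payload": {
  "rows": [
    {"dx":0.06,"dy":-0.0007,"dz":-0.0025,"wx":0,"wy":0,"wz":0,"fingers":0},
    {"dx":0.075,"dy":0,"dz":0,"wx":0,"wy":0,"wz":0,"fingers":0},
    {"dx":0.053,"dy":0,"dz":0,"wx":0,"wy":0,"wz":0,"fingers":0},
    {"dx":0,"dy":0,"dz":0,"wx":0,"wy":0,"wz":0,"fingers":0},
    {"dx":0,"dy":0,"dz":0,"wx":0,"wy":0,"wz":0,"fingers":0}
  ]
}}

```text
clock: 23.38
eef_pos: [546.7, -349.4, 11.4]
tool_rot: [-0.434, 1.568, -0.374]
force: [-0.1, -0.2, -0.4]
width: 85.6
```

>>> {"api": "servo_tool", "payload": {
  "rows": [
    {"dx":0,"dy":0,"dz":0,"wx":0,"wy":0,"wz":0,"fingers":1},
    {"dx":0,"dy":0,"dz":0,"wx":0,"wy":0,"wz":0,"fingers":1},
    {"dx":0,"dy":0,"dz":0,"wx":0,"wy":0,"wz":0,"fingers":1},
    {"dx":0,"dy":0,"dz":0,"wx":0,"wy":0,"wz":0,"fingers":1}
  ]
}}

```text
clock: 23.88
eef_pos: [546.5, -350.3, 12.2]
tool_rot: [-0.671, 1.567, -0.613]
force: [-0.3, 0.1, 6.3]
width: 57.3
```

>>> {"api": "servo_tool", "payload": {
  "rows": [
    {"dx":-0.05,"dy":0,"dz":0,"wx":0,"wy":0,"wz":0,"fingers":1},
    {"dx":-0.06,"dy":0,"dz":0,"wx":0,"wy":0,"wz":0,"fingers":1},
    {"dx":-0.06,"dy":0,"dz":0,"wx":0,"wy":0,"wz":0,"fingers":1},
    {"dx":-0.03,"dy":0,"dz":0,"wx":0,"wy":0,"wz":0,"fingers":1},
    {"dx":0,"dy":0,"dz":0,"wx":0,"wy":0,"wz":0,"fingers":1}
  ]
}}

```text
clock: 24.5
eef_pos: [546.4, -350.2, 162.5]
tool_rot: [-0.67, 1.565, -0.612]
force: [0.4, -0.4, -1.8]
width: 58.1
```

Run:
```python
from h import *
# tray corners from top picture (full-res px), rim z=26
for p in [(88.5,141.5),(142,141),(143.5,222),(89,224.5)]: print(np.round(unp("top",p,26)[:2],1))
for d in ctrl.mark_of("tray_in","scene"): print(d["conf"],unp("scene",d["point"],3))
pic("top","t14",(70,120,250,240),4.4)
st()
```

```text
[623.7 437.6]
[624.5 276. ]
[377.6 263.6]
[372.  422.7]
0.96 [495.31541453 358.03522145   3.        ]
0.16 [427.13317719 146.24649937   3.        ]
t 24.6 pos [ 544.4 -349.6  159.3] rot [-2.735  1.57  -2.677] F [-0.2  0.1 -1.6] w 57.6
```

View pics/t14.png

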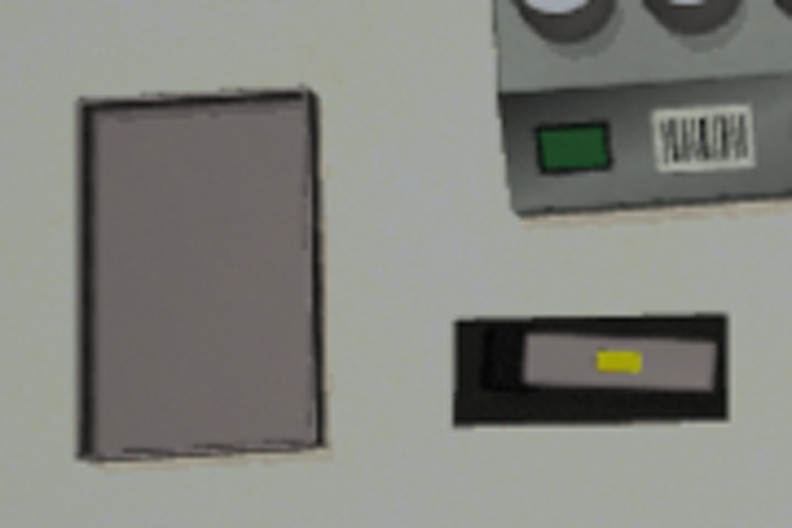

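Run:
```python
from h import *
rows([549,353,158],N=13)
```

```text
t 24.6 pos [ 544.4 -349.6  159.3] rot [-2.735  1.57  -2.677] F [-0.2  0.1 -1.6] w 57.6
shift mm tool [  1.  701.1  45.7] units [0.0013 0.9348 0.061 ] rows>= 11.24 | rot units(6deg) [-0.026 -0.009  0.004] j7 0.16
{'dy': 0.072, 'dz': 0.005}
{'dy': 0.072, 'dz': 0.005}
{'dy': 0.072, 'dz': 0.005}
{'dy': 0.072, 'dz': 0.005}
{'dy': 0.072, 'dz': 0.005}
{'dy': 0.072, 'dz': 0.004}
{'dy': 0.072, 'dz': 0.005}
{'dy': 0.072, 'dz': 0.004}
{'dy': 0.072, 'dz': 0.005}
{'dy': 0.072, 'dz': 0.004}
{'dy': 0.072, 'dz': 0.005}
{'dx': 0.001, 'dy': 0.071, 'dz': 0.004}
{'dy': 0.072, 'dz': 0.005}
left over [-0.  -0.2 -0.3]
```

>>> {"api": "servo_tool", "payload": {
  "rows": [
    {"dx":0,"dy":0.05,"dz":0.003,"wx":0,"wy":0,"wz":0,"fingers":1},
    {"dx":0,"dy":0.075,"dz":0.005,"wx":0,"wy":0,"wz":0,"fingers":1},
    {"dx":0,"dy":0.075,"dz":0.005,"wx":0,"wy":0,"wz":0,"fingers":1},
    {"dx":0,"dy":0.075,"dz":0.005,"wx":0,"wy":0,"wz":0,"fingers":1},
    {"dx":0,"dy":0.075,"dz":0.005,"wx":0,"wy":0,"wz":0,"fingers":1}
  ]
}}

```text
clock: 25.22
eef_pos: [545.7, -84.7, 158.2]
tool_rot: [2.982, 1.568, 3.041]
force: [0.0, -0.4, -2.2]
width: 58.0
```

>>> {"api": "servo_tool", "payload": {
  "rows": [
    {"dx":0,"dy":0.075,"dz":0.005,"wx":0,"wy":0,"wz":0,"fingers":1},
    {"dx":0,"dy":0.075,"dz":0.005,"wx":0,"wy":0,"wz":0,"fingers":1},
    {"dx":0,"dy":0.075,"dz":0.005,"wx":0,"wy":0,"wz":0,"fingers":1},
    {"dx":0,"dy":0.075,"dz":0.005,"wx":0,"wy":0,"wz":0,"fingers":1},
    {"dx":0,"dy":0.075,"dz":0.005,"wx":0,"wy":0,"wz":0,"fingers":1}
  ]
}}

```text
clock: 25.85
eef_pos: [548.1, 196.6, 157.9]
tool_rot: [-2.645, 1.568, -2.586]
force: [1.0, -0.5, -0.8]
width: 57.6
```

>>> {"api": "servo_tool", "payload": {
  "rows": [
    {"dx":0,"dy":0.075,"dz":0.005,"wx":0,"wy":0,"wz":0,"fingers":1},
    {"dx":0,"dy":0.075,"dz":0.005,"wx":0,"wy":0,"wz":0,"fingers":1},
    {"dx":0,"dy":0.05,"dz":0.003,"wx":0,"wy":0,"wz":0,"fingers":1},
    {"dx":0,"dy":0,"dz":0,"wx":0,"wy":0,"wz":0,"fingers":1},
    {"dx":0,"dy":0,"dz":0,"wx":0,"wy":0,"wz":0,"fingers":1}
  ]
}}

```text
clock: 26.48
eef_pos: [549.5, 344.1, 157.9]
tool_rot: [-2.18, 1.567, -2.122]
force: [0.2, -1.3, -1.2]
width: 57.8
```

Run:
```python
from h import *
rows([549,353,17],N=3)
pic("scene","s15",(280,100,500,300),3)
```

```text
t 26.48 pos [549.5 344.1 157.9] rot [-2.18   1.567 -2.122] F [ 0.2 -1.3 -1.2] w 57.8
shift mm tool [140.8   9.3   0.3] units [0.1878 0.0124 0.0004] rows>= 2.26 | rot units(6deg) [-0.026 -0.021  0.03 ] j7 -0.93
{'dx': 0.063, 'dy': 0.004}
{'dx': 0.062, 'dy': 0.004}
{'dx': 0.063, 'dy': 0.004}
left over [0.3 0.3 0.2]
```

View pics/s15.png

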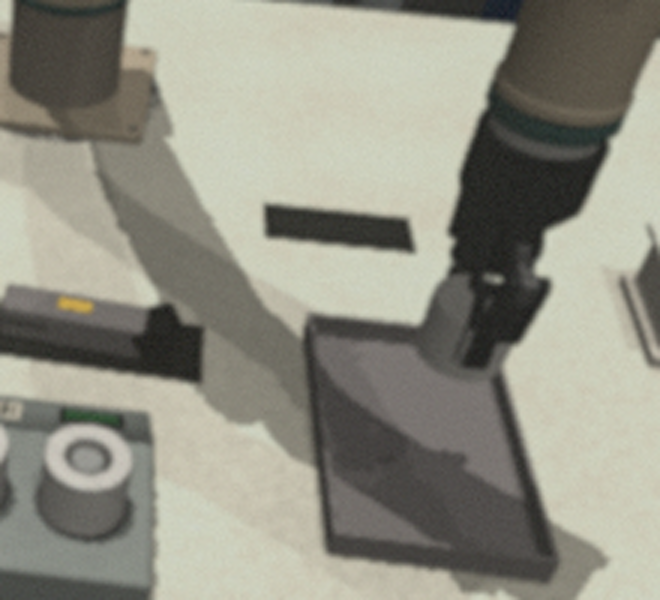

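Sleeve B is held above the tray. Lower it, release and rise.

>>> {"api": "servo_tool", "payload": {
  "rows": [
    {"dx":0.06,"dy":0.005,"dz":0,"wx":0,"wy":0,"wz":0,"fingers":1},
    {"dx":0.07,"dy":0,"dz":0,"wx":0,"wy":0,"wz":0,"fingers":1},
    {"dx":0.045,"dy":0,"dz":0,"wx":0,"wy":0,"wz":0,"fingers":1},
    {"dx":0.008,"dy":0,"dz":0,"wx":0,"wy":0,"wz":0,"fingers":1},
    {"dx":0,"dy":0,"dz":0,"wx":0,"wy":0,"wz":0,"fingers":1}
  ]
}}

```text
clock: 27.15
eef_pos: [550.5, 348.9, 22.9]
tool_rot: [-0.345, 1.57, -0.287]
force: [-0.3, -0.2, -1.1]
width: 57.2
```

>>> {"api": "servo_tool", "payload": {
  "rows": [
    {"dx":0.003,"dy":0,"dz":0,"wx":0,"wy":0,"wz":0,"fingers":1},
    {"dx":0,"dy":0,"dz":0,"wx":0,"wy":0,"wz":0,"fingers":0},
    {"dx":0,"dy":0,"dz":0,"wx":0,"wy":0,"wz":0,"fingers":0},
    {"dx":0,"dy":0,"dz":0,"wx":0,"wy":0,"wz":0,"fingers":0},
    {"dx":-0.03,"dy":0,"dz":0,"wx":0,"wy":0,"wz":0,"fingers":0}
  ]
}}

```text
clock: 27.78
eef_pos: [548.7, 348.6, 41.9]
tool_rot: [-2.45, 1.567, -2.391]
force: [0.1, 0.7, 0.6]
width: 85.5
```

>>> {"api": "servo_tool", "payload": {
  "rows": [
    {"dx":-0.06,"dy":0,"dz":0,"wx":0,"wy":0,"wz":0,"fingers":0},
    {"dx":-0.06,"dy":0,"dz":0,"wx":0,"wy":0,"wz":0,"fingers":0},
    {"dx":-0.04,"dy":0,"dz":0,"wx":0,"wy":0,"wz":0,"fingers":0},
    {"dx":0,"dy":0,"dz":0,"wx":0,"wy":0,"wz":0,"fingers":0}
  ]
}}

```text
clock: 28.28
eef_pos: [551.4, 351.2, 167.2]
tool_rot: [0.531, 1.564, 0.59]
force: [0.8, 0.6, -0.1]
width: 85.3
```

Run:
```python
from h import *
sleeves(D=(691,-70,120),C=(686,15,120),A=(680,100,120),B=(550,350,53))
rows([431.8,-357.3,150],N=13)
pic("scene","s16",(120,100,500,300),2.1)
```

```text
top A [680.2  99.8] score 49.4
top B [578.1 335. ] score 1.6
top C [685.6  16. ] score 48.3
top D [690.  -70.7] score 46.0
top E [ 431.7 -356.4] score 43.7
scene A [681.5  99.7] score 36.2
scene B [552.9 352.7] score 3.4
scene C [687.2  15.9] score 30.2
scene D [691.4 -70.4] score 29.1
scene E [ 433.3 -357.4] score 15.8
t 28.38 pos [549.9 349.4 163.5] rot [-0.139  1.57  -0.08 ] F [-0.9  1.3  0.1] w 85.5
shift mm tool [  13.5 -698.5 -159.4] units [ 0.0179 -0.9314 -0.2125] rows>= 11.47 | rot units(6deg) [-0.024  0.01   0.001] j7 -0.94
{'dx': 0.001, 'dy': -0.072, 'dz': -0.016}
{'dx': 0.001, 'dy': -0.072, 'dz': -0.016}
{'dx': 0.001, 'dy': -0.072, 'dz': -0.016}
{'dx': 0.001, 'dy': -0.072, 'dz': -0.016}
{'dx': 0.002, 'dy': -0.071, 'dz': -0.017}
{'dx': 0.001, 'dy': -0.072, 'dz': -0.016}
{'dx': 0.002, 'dy': -0.071, 'dz': -0.017}
{'dx': 0.001, 'dy': -0.072, 'dz': -0.016}
{'dx': 0.002, 'dy': -0.071, 'dz': -0.017}
{'dx': 0.001, 'dy': -0.072, 'dz': -0.016}
{'dx': 0.002, 'dy': -0.071, 'dz': -0.017}
{'dx': 0.001, 'dy': -0.072, 'dz': -0.016}
{'dx': 0.002, 'dy': -0.071, 'dz': -0.017}
left over [ 0.4 -0.3  0.1]
```

View pics/s16.png

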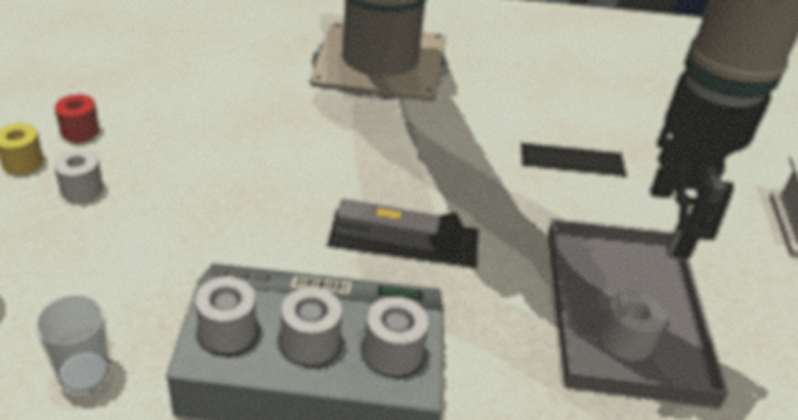

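>>> {"api": "servo_tool", "payload": {
  "rows": [
    {"dx":0.001,"dy":-0.05,"dz":-0.011,"wx":0,"wy":0,"wz":0,"fingers":0},
    {"dx":0.001,"dy":-0.073,"dz":-0.017,"wx":0,"wy":0,"wz":0,"fingers":0},
    {"dx":0.001,"dy":-0.073,"dz":-0.017,"wx":0,"wy":0,"wz":0,"fingers":0},
    {"dx":0.001,"dy":-0.073,"dz":-0.017,"wx":0,"wy":0,"wz":0,"fingers":0},
    {"dx":0.001,"dy":-0.073,"dz":-0.017,"wx":0,"wy":0,"wz":0,"fingers":0}
  ]
}}

```text
clock: 29.05
eef_pos: [504.6, 88.0, 157.9]
tool_rot: [-2.821, 1.569, -2.762]
force: [1.0, -0.9, 0.8]
width: 85.4
```

>>> {"api": "servo_tool", "payload": {
  "rows": [
    {"dx":0.001,"dy":-0.073,"dz":-0.017,"wx":0,"wy":0,"wz":0,"fingers":0},
    {"dx":0.001,"dy":-0.073,"dz":-0.017,"wx":0,"wy":0,"wz":0,"fingers":0},
    {"dx":0.001,"dy":-0.073,"dz":-0.017,"wx":0,"wy":0,"wz":0,"fingers":0},
    {"dx":0.001,"dy":-0.073,"dz":-0.017,"wx":0,"wy":0,"wz":0,"fingers":0},
    {"dx":0.002,"dy":-0.073,"dz":-0.017,"wx":0,"wy":0,"wz":0,"fingers":0}
  ]
}}

```text
clock: 29.68
eef_pos: [457.1, -188.6, 153.7]
tool_rot: [2.696, 1.569, 2.755]
force: [1.1, -0.4, 0.2]
width: 85.2
```

>>> {"api": "servo_tool", "payload": {
  "rows": [
    {"dx":0.002,"dy":-0.073,"dz":-0.017,"wx":0,"wy":0,"wz":0,"fingers":0},
    {"dx":0.002,"dy":-0.073,"dz":-0.017,"wx":0,"wy":0,"wz":0,"fingers":0},
    {"dx":0.003,"dy":-0.05,"dz":-0.011,"wx":0,"wy":0,"wz":0,"fingers":0},
    {"dx":0,"dy":0,"dz":0,"wx":0,"wy":0,"wz":0,"fingers":0},
    {"dx":0,"dy":0,"dz":0,"wx":0,"wy":0,"wz":0,"fingers":0}
  ]
}}

```text
clock: 30.3
eef_pos: [432.9, -334.5, 148.5]
tool_rot: [1.991, 1.569, 2.05]
force: [-0.6, 1.4, 0.1]
width: 85.4
```

>>> {"api": "servo_tool", "payload": {
  "rows": [
    {"dx":0,"dy":0,"dz":0,"wx":0,"wy":0,"wz":0,"fingers":0}
  ]
}}

```text
clock: 30.42
eef_pos: [433.5, -334.0, 149.1]
tool_rot: [1.77, 1.57, 1.831]
force: [-0.3, -0.4, -0.2]
width: 85.6
```

Run:
```python
from h import *
rows([431.8,-357.5,10],N=3)
pic("scene","s17",(100,80,360,260),3)
sleeves(D=(691,-70,120),C=(686,15,120),A=(680,100,120),B=(550,350,53))
```

```text
t 30.43 pos [ 433.5 -334.   149.1] rot [1.77  1.57  1.831] F [-0.3 -0.4 -0.2] w 85.6
shift mm tool [139.1 -23.4  -3.2] units [ 0.1855 -0.0312 -0.0042] rows>= 2.26 | rot units(6deg) [ 0.002 -0.001 -0.007] j7 0.16
{'dx': 0.062, 'dy': -0.01, 'dz': -0.001}
{'dx': 0.062, 'dy': -0.011, 'dz': -0.002}
{'dx': 0.061, 'dy': -0.01, 'dz': -0.001}
left over [-0.1 -0.2 -0.4]
top A [680.2  99.8] score 50.2
top B [551.  353.2] score 50.4
top C [685.6  16. ] score 49.3
top D [690.  -70.7] score 46.7
top E [ 431.7 -355.2] score 33.8
scene A [681.5  99.8] score 36.6
scene B [551.3 353. ] score 30.2
scene C [687.2  15.9] score 31.3
scene D [691.4 -70.4] score 29.6
scene E [ 433.4 -357.8] score 14.6
```

View pics/s17.png

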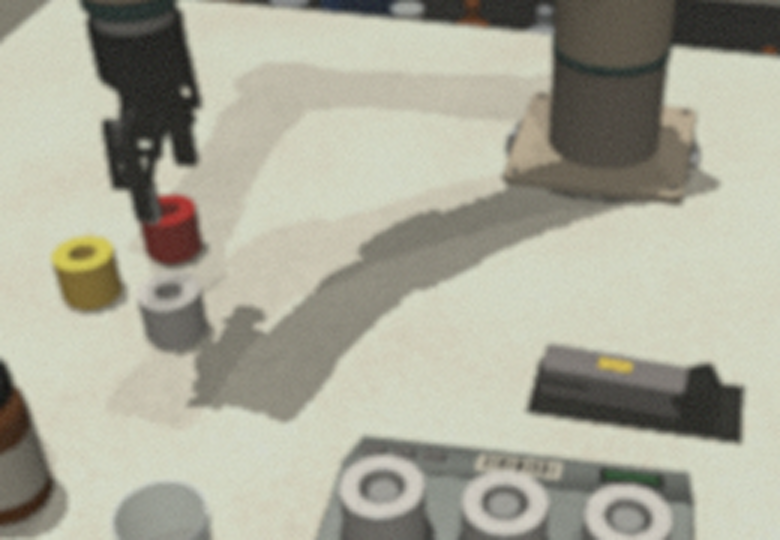

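>>> {"api": "servo_tool", "payload": {
  "rows": [
    {"dx":0.02,"dy":-0.031,"dz":-0.004,"wx":0,"wy":0,"wz":0,"fingers":0},
    {"dx":0,"dy":0,"dz":0,"wx":0,"wy":0,"wz":0,"fingers":0},
    {"dx":0.06,"dy":0,"dz":0,"wx":0,"wy":0,"wz":0,"fingers":0},
    {"dx":0.07,"dy":0,"dz":0,"wx":0,"wy":0,"wz":0,"fingers":0},
    {"dx":0.034,"dy":0,"dz":0,"wx":0,"wy":0,"wz":0,"fingers":0}
  ]
}}

```text
clock: 31.2
eef_pos: [429.9, -358.5, 8.4]
tool_rot: [2.532, 1.567, 2.59]
force: [-0.4, 0.2, 0.5]
width: 85.3
```

>>> {"api": "servo_tool", "payload": {
  "rows": [
    {"dx":0,"dy":0,"dz":0,"wx":0,"wy":0,"wz":0,"fingers":0},
    {"dx":0,"dy":0,"dz":0,"wx":0,"wy":0,"wz":0,"fingers":0}
  ]
}}

```text
clock: 31.45
eef_pos: [432.3, -359.5, 12.1]
tool_rot: [-0.598, 1.569, -0.539]
force: [-0.6, -0.6, 0.1]
width: 85.4
```

>>> {"api": "servo_tool", "payload": {
  "rows": [
    {"dx":0.003,"dy":0.0025,"dz":0,"wx":0,"wy":0,"wz":0,"fingers":0},
    {"dx":0,"dy":0,"dz":0,"wx":0,"wy":0,"wz":0,"fingers":1},
    {"dx":0,"dy":0,"dz":0,"wx":0,"wy":0,"wz":0,"fingers":1},
    {"dx":0,"dy":0,"dz":0,"wx":0,"wy":0,"wz":0,"fingers":1},
    {"dx":0,"dy":0,"dz":0,"wx":0,"wy":0,"wz":0,"fingers":1}
  ]
}}

```text
clock: 32.08
eef_pos: [431.8, -357.6, 10.3]
tool_rot: [-1.058, 1.569, -0.999]
force: [-0.9, 0.7, 7.9]
width: 59.7
```

>>> {"api": "servo_tool", "payload": {
  "rows": [
    {"dx":-0.05,"dy":0,"dz":0,"wx":0,"wy":0,"wz":0,"fingers":1},
    {"dx":-0.06,"dy":0,"dz":0,"wx":0,"wy":0,"wz":0,"fingers":1},
    {"dx":-0.06,"dy":0,"dz":0,"wx":0,"wy":0,"wz":0,"fingers":1},
    {"dx":-0.03,"dy":0,"dz":0,"wx":0,"wy":0,"wz":0,"fingers":1},
    {"dx":0,"dy":0,"dz":0,"wx":0,"wy":0,"wz":0,"fingers":1}
  ]
}}

```text
clock: 32.7
eef_pos: [432.1, -358.0, 160.6]
tool_rot: [-0.841, 1.567, -0.783]
force: [-0.1, 0.9, -2.3]
width: 59.7
```

Run:
```python
from h import *
rows([450,349,158],N=13)
```

```text
t 32.7 pos [ 432.1 -358.   160.6] rot [-0.841  1.567 -0.783] F [-0.1  0.9 -2.3] w 59.7
shift mm tool [7.000e-01 7.048e+02 5.900e+01] units [0.001  0.9397 0.0787] rows>= 11.32 | rot units(6deg) [-0.029  0.025  0.028] j7 0.2
{'dy': 0.072, 'dz': 0.006}
{'dy': 0.072, 'dz': 0.006}
{'dy': 0.072, 'dz': 0.006}
{'dy': 0.072, 'dz': 0.006}
{'dy': 0.072, 'dz': 0.006}
{'dy': 0.072, 'dz': 0.006}
{'dy': 0.073, 'dz': 0.006}
{'dy': 0.072, 'dz': 0.006}
{'dy': 0.073, 'dz': 0.006}
{'dy': 0.072, 'dz': 0.006}
{'dy': 0.073, 'dz': 0.006}
{'dy': 0.072, 'dz': 0.006}
{'dx': 0.001, 'dy': 0.073, 'dz': 0.007}
left over [-0.2 -0.3  0. ]
```

>>> {"api": "servo_tool", "payload": {
  "rows": [
    {"dx":0,"dy":0.05,"dz":0.006,"wx":0,"wy":0,"wz":0,"fingers":1},
    {"dx":0,"dy":0.073,"dz":0.008,"wx":0,"wy":0,"wz":0,"fingers":1},
    {"dx":0,"dy":0.073,"dz":0.008,"wx":0,"wy":0,"wz":0,"fingers":1},
    {"dx":0,"dy":0.073,"dz":0.008,"wx":0,"wy":0,"wz":0,"fingers":1},
    {"dx":0,"dy":0.073,"dz":0.008,"wx":0,"wy":0,"wz":0,"fingers":1}
  ]
}}

```text
clock: 33.33
eef_pos: [443.7, -97.9, 157.7]
tool_rot: [2.879, 1.569, 2.937]
force: [0.4, 0.5, -1.4]
width: 59.6
```

>>> {"api": "servo_tool", "payload": {
  "rows": [
    {"dx":0,"dy":0.073,"dz":0.006,"wx":0,"wy":0,"wz":0,"fingers":1},
    {"dx":0,"dy":0.073,"dz":0.006,"wx":0,"wy":0,"wz":0,"fingers":1},
    {"dx":0,"dy":0.073,"dz":0.006,"wx":0,"wy":0,"wz":0,"fingers":1},
    {"dx":0,"dy":0.073,"dz":0.006,"wx":0,"wy":0,"wz":0,"fingers":1},
    {"dx":0,"dy":0.073,"dz":0.006,"wx":0,"wy":0,"wz":0,"fingers":1}
  ]
}}

```text
clock: 33.95
eef_pos: [450.2, 176.1, 157.5]
tool_rot: [-2.581, 1.568, -2.522]
force: [1.0, -0.1, -2.2]
width: 59.4
```

>>> {"api": "servo_tool", "payload": {
  "rows": [
    {"dx":0,"dy":0.073,"dz":0.004,"wx":0,"wy":0,"wz":0,"fingers":1},
    {"dx":0,"dy":0.073,"dz":0.003,"wx":0,"wy":0,"wz":0,"fingers":1},
    {"dx":0,"dy":0.055,"dz":0.003,"wx":0,"wy":0,"wz":0,"fingers":1},
    {"dx":0,"dy":0.03,"dz":0,"wx":0,"wy":0,"wz":0,"fingers":1},
    {"dx":0,"dy":0,"dz":0,"wx":0,"wy":0,"wz":0,"fingers":1}
  ]
}}

```text
clock: 34.58
eef_pos: [446.9, 349.9, 157.3]
tool_rot: [-2.971, 1.569, -2.909]
force: [-0.8, -1.2, -2.2]
width: 59.1
```

>>> {"api": "servo_tool", "payload": {
  "rows": [
    {"dx":0,"dy":0,"dz":0,"wx":0,"wy":0,"wz":0,"fingers":1},
    {"dx":0,"dy":0,"dz":0,"wx":0,"wy":0,"wz":0,"fingers":1}
  ]
}}

```text
clock: 34.83
eef_pos: [448.8, 346.4, 158.3]
tool_rot: [-1.819, 1.569, -1.762]
force: [1.2, -0.2, -1.2]
width: 59.6
```

Run:
```python
from h import *
rows([450,352,18],N=3)
pic("scene","s18",(280,100,500,300),3)
```

```text
t 34.83 pos [448.8 346.4 158.3] rot [-1.819  1.569 -1.762] F [ 1.2 -0.2 -1.2] w 59.6
shift mm tool [140.3   5.8   1.6] units [0.187  0.0077 0.0021] rows>= 2.25 | rot units(6deg) [-0.043 -0.005  0.02 ] j7 -1.09
{'dx': 0.062, 'dy': 0.003, 'dz': 0.001}
{'dx': 0.063, 'dy': 0.002, 'dz': 0.001}
{'dx': 0.062, 'dy': 0.003}
left over [ 0.1 -0.2 -0. ]
```

View pics/s18.png

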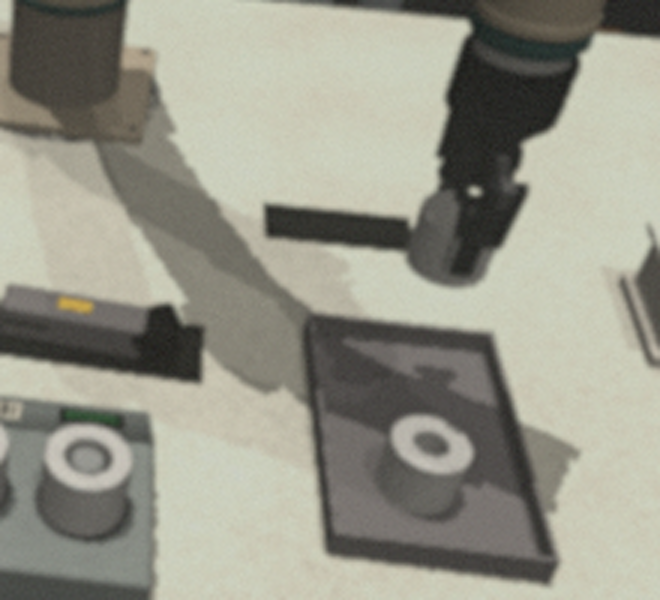

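>>> {"api": "servo_tool", "payload": {
  "rows": [
    {"dx":0.06,"dy":0.004,"dz":0.001,"wx":0,"wy":0,"wz":0,"fingers":1},
    {"dx":0.07,"dy":0,"dz":0,"wx":0,"wy":0,"wz":0,"fingers":1},
    {"dx":0.045,"dy":0,"dz":0,"wx":0,"wy":0,"wz":0,"fingers":1},
    {"dx":0.008,"dy":0,"dz":0,"wx":0,"wy":0,"wz":0,"fingers":1},
    {"dx":0,"dy":0,"dz":0,"wx":0,"wy":0,"wz":0,"fingers":1}
  ]
}}

```text
clock: 35.5
eef_pos: [449.5, 351.6, 22.2]
tool_rot: [0.39, 1.57, 0.448]
force: [-0.3, 0.1, -1.4]
width: 59.8
```

>>> {"api": "servo_tool", "payload": {
  "rows": [
    {"dx":0.004,"dy":0,"dz":0,"wx":0,"wy":0,"wz":0,"fingers":1},
    {"dx":0,"dy":0,"dz":0,"wx":0,"wy":0,"wz":0,"fingers":0},
    {"dx":0,"dy":0,"dz":0,"wx":0,"wy":0,"wz":0,"fingers":0},
    {"dx":0,"dy":0,"dz":0,"wx":0,"wy":0,"wz":0,"fingers":0},
    {"dx":-0.03,"dy":0,"dz":0,"wx":0,"wy":0,"wz":0,"fingers":0}
  ]
}}

```text
clock: 36.12
eef_pos: [448.2, 350.6, 40.2]
tool_rot: [-2.322, 1.568, -2.263]
force: [0.5, -0.2, 1.0]
width: 85.3
```

>>> {"api": "servo_tool", "payload": {
  "rows": [
    {"dx":-0.06,"dy":0,"dz":0,"wx":0,"wy":0,"wz":0,"fingers":0},
    {"dx":-0.06,"dy":0,"dz":0,"wx":0,"wy":0,"wz":0,"fingers":0},
    {"dx":-0.04,"dy":0,"dz":0,"wx":0,"wy":0,"wz":0,"fingers":0},
    {"dx":0,"dy":0,"dz":0,"wx":0,"wy":0,"wz":0,"fingers":0},
    {"dx":0,"dy":0,"dz":0,"wx":0,"wy":0,"wz":0,"fingers":0}
  ]
}}

```text
clock: 36.75
eef_pos: [448.8, 350.8, 160.4]
tool_rot: [-2.012, 1.569, -1.953]
force: [0.7, -0.6, 0.8]
width: 85.5
```

Run:
```python
from h import *
sleeves(D=(691,-70,120),C=(686,15,120),A=(680,100,120),B=(550,353,53),E=(450,352,53))
st()
pic("top","t19",(80,120,280,260),4)
pic("scene","s19",(240,150,480,310),3.3)
```

```text
top A [680.2  99.8] score 49.3
top B [551.  353.3] score 24.7
top C [685.7  16. ] score 48.3
top D [689.9 -70.7] score 46.0
top E [447.2 344.4] score 1.5
scene A [681.5  99.8] score 35.9
scene B [551.9 352.9] score 33.9
scene C [687.2  15.9] score 30.2
scene D [691.4 -70.4] score 28.8
scene E [451.6 353.3] score 6.5
t 36.85 pos [448.4 350.7 159.8] rot [-2.335  1.568 -2.276] F [-0.2 -0.2  0. ] w 85.4
```

View pics/t19.png

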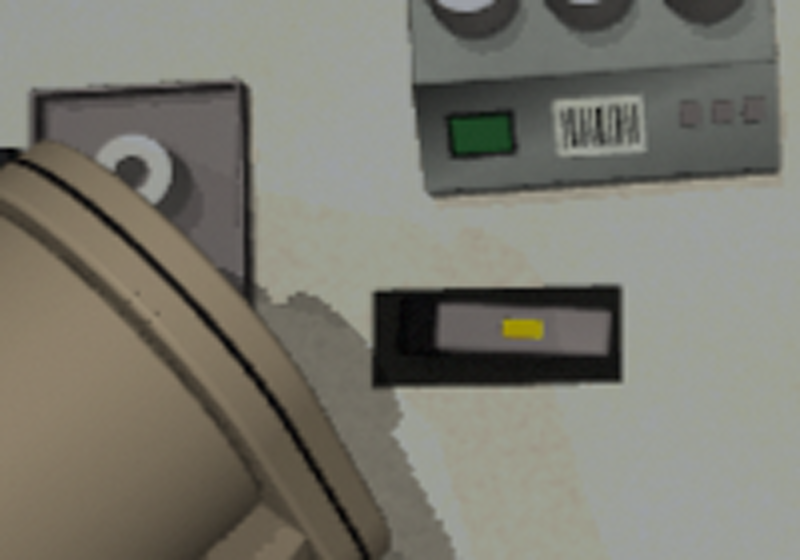

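View pics/s19.png

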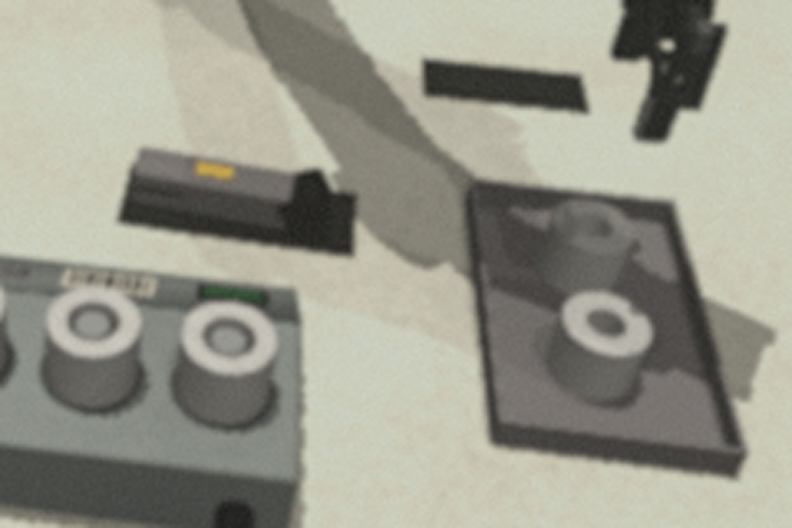

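Run:
```python
from h import *
q=lambda x,y:(80+x/4-.5,120+y/4-.5)
re=unp("top",q(609.5,333),39); le=unp("top",q(437,326.5),39)
u=(le-re)[:2]; L=np.linalg.norm(u); u/=L
print("rear",re[:2],"front of grey",le[:2],"len",L,"heading",np.arctan2(u[1],u[0]),"centre",re[:2]+85*u)
print("pad corners",[np.round(unp("top",q(*p),3)[:2],1) for p in [(373,291),(621,286),(622,382),(373,387)]])
print("mean",np.mean([unp("top",q(*p),3)[:2] for p in [(373,291),(621,286),(622,382),(373,387)]],0))
lt=[(556,98),(641,95),(646,153),(556,157)]
t=np.mean([q(*p) for p in lt],0); s=(240+109/3.3-.5,150+281/3.3-.5)
print("label",tri({"top":t,"scene":s}),t,s)
for l in("label","scanner_center","window","pad"):
  for n in("top","scene"):
    d=ctrl.mark_of(l,n)
    if d: print(l,n,np.round(d[0]["conf"],2),np.round(d[0]["point"],1))
pic("scene","s20",(230,180,360,290),6)
```

```text
rear [430.97640973   2.10534385] front of grey [436.9772015  129.27995628] len 127.31610876292281 heading 1.5236458454855677 centre [434.98271581  87.01087671]
pad corners [array([468.9, 184. ]), array([471.2,  -5.6]), array([397.4,  -6. ]), array([395.5, 182.5])]
mean [433.21394989  88.70174155]
label [585.3855502    8.24333289  50.94288564] [229.4375 150.9375] (272.530303030303, 234.65151515151516)
label top 0.98 [229.7 150.8]
label scene 0.66 [271.6 233.1]
scanner_center scene 0.62 [311.8 209.2]
window top 0.73 [184.9 200.8]
window scene 0.68 [334.1 212.1]
pad top 0.9 [200.5 203.6]
pad scene 0.94 [309.5 211.5]
```

View pics/s20.png

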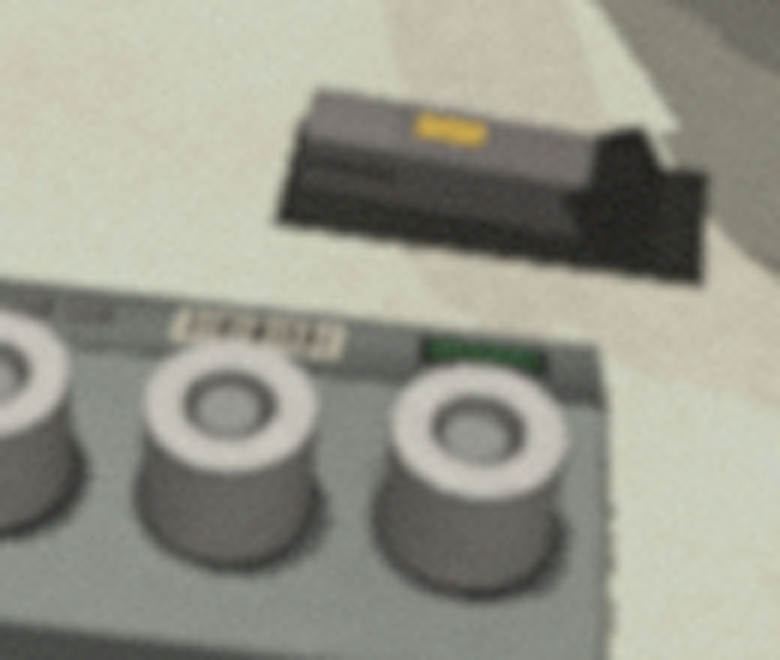

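Run:
```python
from h import *
rows([434.2,86.3,120],jaw=-0.047,N=6)
```

```text
t 37.4 pos [449.  351.5 161. ] rot [-1.399  1.57  -1.34 ] F [ 0.1 -0.3  0.6] w 85.1
shift mm tool [  41.1 -263.8  -30.4] units [ 0.0548 -0.3518 -0.0405] rows>= 4.3 | rot units(6deg) [1.011e+00 1.000e-03 3.000e-03] j7 -1.1
{'dx': 0.009, 'dy': -0.059, 'dz': -0.007, 'wx': 0.17}
{'dx': 0.009, 'dy': -0.059, 'dz': -0.006, 'wx': 0.17}
{'dx': 0.009, 'dy': -0.059, 'dz': -0.005, 'wx': 0.17}
{'dx': 0.009, 'dy': -0.059, 'dz': -0.003, 'wx': 0.17}
{'dx': 0.009, 'dy': -0.059, 'dz': -0.002, 'wx': 0.17}
{'dx': 0.01, 'dy': -0.058, 'dz': -0.002, 'wx': 0.17}
left over [ 0.1 -0.   0.2]
```

>>> {"api": "servo_tool", "payload": {
  "rows": [
    {"dx":0.009,"dy":-0.059,"dz":-0.007,"wx":0.17,"wy":0,"wz":0,"fingers":0},
    {"dx":0.009,"dy":-0.059,"dz":-0.006,"wx":0.17,"wy":0,"wz":0,"fingers":0},
    {"dx":0.009,"dy":-0.059,"dz":-0.005,"wx":0.17,"wy":0,"wz":0,"fingers":0},
    {"dx":0.009,"dy":-0.059,"dz":-0.003,"wx":0.17,"wy":0,"wz":0,"fingers":0},
    {"dx":0.009,"dy":-0.059,"dz":-0.002,"wx":0.17,"wy":0,"wz":0,"fingers":0}
  ]
}}

```text
clock: 38.02
eef_pos: [437.0, 128.5, 127.4]
tool_rot: [-0.123, 1.57, -0.153]
force: [-0.3, 0.6, 0.7]
width: 85.2
```

>>> {"api": "servo_tool", "payload": {
  "rows": [
    {"dx":0.01,"dy":-0.058,"dz":-0.002,"wx":0.17,"wy":0,"wz":0,"fingers":0},
    {"dx":0,"dy":0,"dz":0,"wx":0,"wy":0,"wz":0,"fingers":0},
    {"dx":0,"dy":0,"dz":0,"wx":0,"wy":0,"wz":0,"fingers":0},
    {"dx":0,"dy":0,"dz":0,"wx":0,"wy":0,"wz":0,"fingers":0}
  ]
}}

```text
clock: 38.52
eef_pos: [434.6, 87.9, 120.2]
tool_rot: [0.651, 1.569, 0.606]
force: [0.1, -0.5, 0.5]
width: 85.4
```

Run:
```python
from h import *
rows([434.2,86.3,7],jaw=-0.047,N=3)
sleeves(D=(691,-70,120),C=(686,15,120),A=(680,100,120),B=(550,353,53),E=(450,352,53))
pic("scene","s21",(230,100,360,230),4.5)
```

```text
t 38.52 pos [434.6  87.9 120.2] rot [0.651 1.569 0.606] F [ 0.1 -0.5  0.5] w 85.4
shift mm tool [113.2  -1.8  -0.5] units [ 0.1509 -0.0023 -0.0006] rows>= 1.81 | rot units(6deg) [ 0.011  0.012 -0.009] j7 -0.89
{'dx': 0.05, 'dy': -0.001}
{'dx': 0.05, 'dy': -0.001}
{'dx': 0.051, 'dz': -0.001}
left over [ 0.3 -0.3  0. ]
top A [678.7 100.6] score 51.3
top B [551.  353.2] score 51.3
top C [685.6  16. ] score 50.1
top D [690.  -70.7] score 47.7
top E [449.9 353.3] score 50.7
scene A [679.9 100.4] score 36.8
scene B [551.2 353. ] score 31.6
scene C [687.2  15.8] score 30.7
scene D [691.5 -70.4] score 29.3
scene E [450.6 353.2] score 32.7
```

View pics/s21.png

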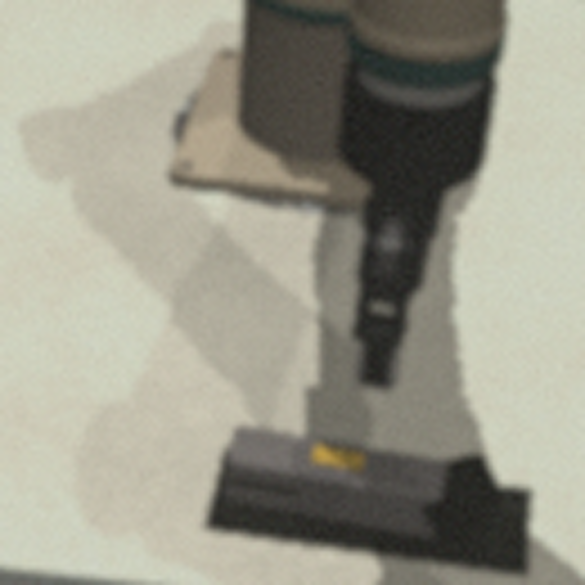

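>>> {"api": "servo_tool", "payload": {
  "rows": [
    {"dx":0.05,"dy":-0.002,"dz":-0.0006,"wx":0,"wy":0,"wz":0,"fingers":0},
    {"dx":0.06,"dy":0,"dz":0,"wx":0,"wy":0,"wz":0,"fingers":0},
    {"dx":0.037,"dy":0,"dz":0,"wx":0,"wy":0,"wz":0,"fingers":0},
    {"dx":0,"dy":0,"dz":0,"wx":0,"wy":0,"wz":0,"fingers":0},
    {"dx":0,"dy":0,"dz":0,"wx":0,"wy":0,"wz":0,"fingers":0}
  ]
}}

```text
clock: 39.3
eef_pos: [434.3, 85.9, 10.3]
tool_rot: [0.78, 1.569, 0.732]
force: [0.4, 0.2, 0.3]
width: 85.2
```

>>> {"api": "servo_tool", "payload": {
  "rows": [
    {"dx":0,"dy":0,"dz":0,"wx":0,"wy":0,"wz":0,"fingers":0}
  ]
}}

```text
clock: 39.42
eef_pos: [434.6, 85.3, 10.8]
tool_rot: [0.441, 1.568, 0.393]
force: [0.2, -0.4, -0.1]
width: 85.2
```

>>> {"api": "servo_tool", "payload": {
  "rows": [
    {"dx":0.005,"dy":0.001,"dz":0,"wx":0,"wy":0,"wz":0,"fingers":0},
    {"dx":0,"dy":0,"dz":0,"wx":0,"wy":0,"wz":0,"fingers":1},
    {"dx":0,"dy":0,"dz":0,"wx":0,"wy":0,"wz":0,"fingers":1},
    {"dx":0,"dy":0,"dz":0,"wx":0,"wy":0,"wz":0,"fingers":1},
    {"dx":0,"dy":0,"dz":0,"wx":0,"wy":0,"wz":0,"fingers":1}
  ]
}}

```text
clock: 40.05
eef_pos: [434.1, 85.6, 6.5]
tool_rot: [-0.165, 1.569, -0.213]
force: [-0.9, -0.9, 6.1]
width: 35.2
```

>>> {"api": "servo_tool", "payload": {
  "rows": [
    {"dx":0,"dy":0,"dz":0,"wx":0,"wy":0,"wz":0,"fingers":1},
    {"dx":0,"dy":0,"dz":0,"wx":0,"wy":0,"wz":0,"fingers":1}
  ]
}}

```text
clock: 40.3
eef_pos: [434.1, 85.6, 6.5]
tool_rot: [-0.158, 1.569, -0.206]
force: [-0.8, -1.2, 6.6]
width: 35.5
```

>>> {"api": "servo_tool", "payload": {
  "rows": [
    {"dx":-0.03,"dy":0,"dz":0,"wx":0,"wy":0,"wz":0,"fingers":1},
    {"dx":-0.05,"dy":0,"dz":0,"wx":0,"wy":0,"wz":0,"fingers":1},
    {"dx":-0.05,"dy":0,"dz":0,"wx":0,"wy":0,"wz":0,"fingers":1},
    {"dx":-0.02,"dy":0,"dz":0,"wx":0,"wy":0,"wz":0,"fingers":1},
    {"dx":0,"dy":0,"dz":0,"wx":0,"wy":0,"wz":0,"fingers":1}
  ]
}}

```text
clock: 40.92
eef_pos: [434.2, 85.4, 119.1]
tool_rot: [0.072, 1.569, 0.023]
force: [-0.4, 0.1, -2.5]
width: 35.4
```

>>> {"api": "servo_tool", "payload": {
  "rows": [
    {"dx":0,"dy":0,"dz":0,"wx":0,"wy":0,"wz":0,"fingers":1},
    {"dx":0,"dy":0,"dz":0,"wx":0,"wy":0,"wz":0,"fingers":1}
  ]
}}

```text
clock: 41.18
eef_pos: [433.0, 85.5, 117.5]
tool_rot: [-2.721, 1.569, -2.769]
force: [1.0, -1.0, -2.4]
width: 35.3
```

Run:
```python
from h import *
pic("scene","s22",(230,100,360,230),4.5)
rows([484.5,1.7,113],jaw=-1.5095,N=16)
```

```text
t 41.23 pos [433.   85.6 117.6] rot [-2.729  1.569 -2.777] F [-0.8  0.1 -2.4] w 35.3
shift mm tool [  4.6 -81.3  55.4] units [ 0.0061 -0.1084  0.0739] rows>= 1.58 | rot units(6deg) [ 1.396e+01 -8.000e-03  1.700e-02] j7 -0.99
{'dy': -0.007, 'dz': 0.005, 'wx': 0.87}
{'dy': -0.006, 'dz': 0.005, 'wx': 0.87}
{'dy': -0.006, 'dz': 0.006, 'wx': 0.87}
{'dy': -0.005, 'dz': 0.006, 'wx': 0.87}
{'dx': 0.001, 'dy': -0.005, 'dz': 0.007, 'wx': 0.87}
{'dy': -0.004, 'dz': 0.007, 'wx': 0.87}
{'dx': 0.001, 'dy': -0.003, 'dz': 0.007, 'wx': 0.87}
{'dy': -0.003, 'dz': 0.008, 'wx': 0.87}
{'dx': 0.001, 'dy': -0.002, 'dz': 0.008, 'wx': 0.87}
{'dy': -0.001, 'dz': 0.008, 'wx': 0.87}
{'dx': 0.001, 'dy': -0.001, 'dz': 0.008, 'wx': 0.87}
{'dz': 0.008, 'wx': 0.87}
{'dx': 0.001, 'dy': 0.001, 'dz': 0.008, 'wx': 0.87}
{'dy': 0.002, 'dz': 0.008, 'wx': 0.87}
{'dx': 0.001, 'dy': 0.003, 'dz': 0.008, 'wx': 0.87}
{'dy': 0.003, 'dz': 0.008, 'wx': 0.87}
left over [-0.1 -0.  -0.1]
```

View pics/s22.png

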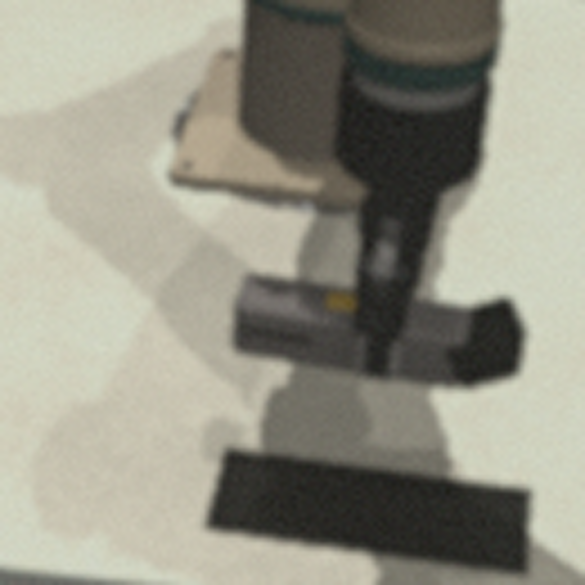

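>>> {"api": "servo_tool", "payload": {
  "rows": [
    {"dx":0,"dy":-0.007,"dz":0.005,"wx":0.87,"wy":0,"wz":0,"fingers":1},
    {"dx":0,"dy":-0.006,"dz":0.005,"wx":0.87,"wy":0,"wz":0,"fingers":1},
    {"dx":0,"dy":-0.006,"dz":0.006,"wx":0.87,"wy":0,"wz":0,"fingers":1},
    {"dx":0,"dy":-0.005,"dz":0.006,"wx":0.87,"wy":0,"wz":0,"fingers":1},
    {"dx":0.001,"dy":-0.005,"dz":0.007,"wx":0.87,"wy":0,"wz":0,"fingers":1}
  ]
}}

```text
clock: 41.85
eef_pos: [449.7, 59.3, 117.1]
tool_rot: [-2.242, 1.57, -2.748]
force: [0.7, 0.1, -1.7]
width: 35.0
```

>>> {"api": "servo_tool", "payload": {
  "rows": [
    {"dx":0,"dy":-0.004,"dz":0.007,"wx":0.87,"wy":0,"wz":0,"fingers":1},
    {"dx":0.001,"dy":-0.003,"dz":0.007,"wx":0.87,"wy":0,"wz":0,"fingers":1},
    {"dx":0,"dy":-0.003,"dz":0.008,"wx":0.87,"wy":0,"wz":0,"fingers":1},
    {"dx":0.001,"dy":-0.002,"dz":0.008,"wx":0.87,"wy":0,"wz":0,"fingers":1},
    {"dx":0,"dy":-0.001,"dz":0.008,"wx":0.87,"wy":0,"wz":0,"fingers":1}
  ]
}}

```text
clock: 42.48
eef_pos: [465.6, 33.4, 115.5]
tool_rot: [-1.819, 1.569, -2.78]
force: [0.6, -0.3, -1.5]
width: 35.2
```

>>> {"api": "servo_tool", "payload": {
  "rows": [
    {"dx":0.001,"dy":-0.001,"dz":0.008,"wx":0.87,"wy":0,"wz":0,"fingers":1},
    {"dx":0,"dy":0,"dz":0.008,"wx":0.87,"wy":0,"wz":0,"fingers":1},
    {"dx":0.001,"dy":0.001,"dz":0.008,"wx":0.87,"wy":0,"wz":0,"fingers":1},
    {"dx":0,"dy":0.002,"dz":0.008,"wx":0.87,"wy":0,"wz":0,"fingers":1},
    {"dx":0.001,"dy":0.003,"dz":0.008,"wx":0.87,"wy":0,"wz":0,"fingers":1}
  ]
}}

```text
clock: 43.1
eef_pos: [481.7, 7.4, 113.3]
tool_rot: [-1.374, 1.57, -2.791]
force: [0.1, 0.2, -1.7]
width: 35.3
```

>>> {"api": "servo_tool", "payload": {
  "rows": [
    {"dx":0,"dy":0.003,"dz":0.008,"wx":0.87,"wy":0,"wz":0,"fingers":1},
    {"dx":0,"dy":0,"dz":0,"wx":0,"wy":0,"wz":0,"fingers":1},
    {"dx":0,"dy":0,"dz":0,"wx":0,"wy":0,"wz":0,"fingers":1},
    {"dx":0,"dy":0,"dz":0,"wx":0,"wy":0,"wz":0,"fingers":1}
  ]
}}

```text
clock: 43.6
eef_pos: [484.9, 2.1, 113.8]
tool_rot: [-1.382, 1.57, -2.886]
force: [0.2, -0.8, -1.9]
width: 35.0
```

Run:
```python
from h import *
pic("scene","s23",(200,140,350,260),5)
pic("top","t23",(160,120,300,240),5)
rows([484.5,1.7,113],jaw=-1.5095,N=1)
```

```text
t 43.7 pos [485.    1.9 113.9] rot [-0.642  1.571 -2.147] F [ 0.5  0.  -1.7] w 35.0
shift mm tool [ 0.9 -0.5  0.2] units [ 0.0011 -0.0007  0.0003] rows>= 0.02 | rot units(6deg) [0.044 0.002 0.001] j7 -1.83
{'dx': 0.001, 'dy': -0.001}
left over [ 0.2 -0.2 -0.1]
```

View pics/s23.png

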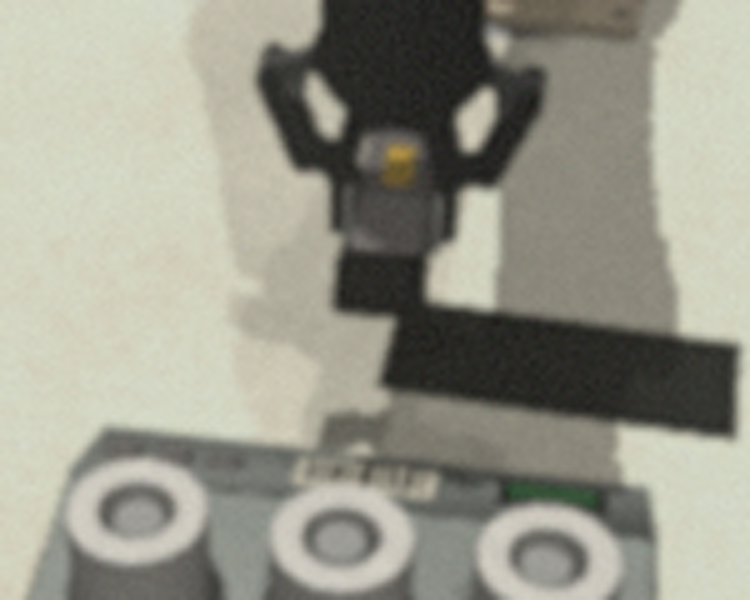

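View pics/t23.png

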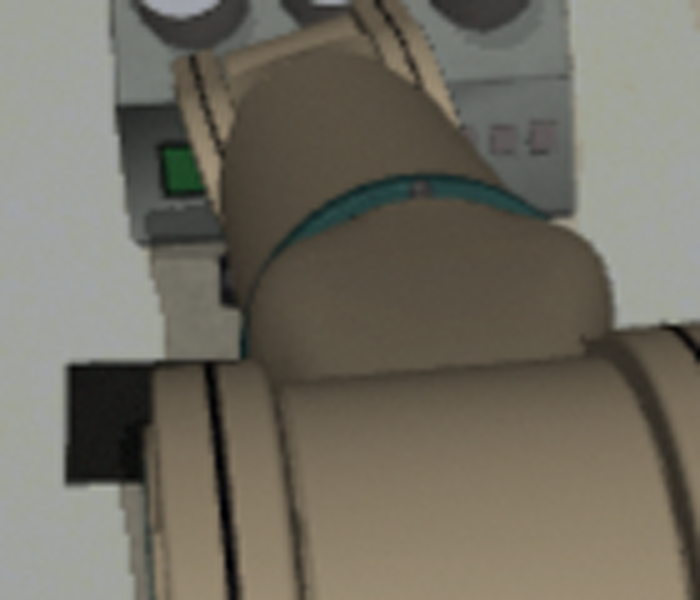

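Run:
```python
from h import *
s=ctrl.read_state(); c=np.array(s["eef_pos"])+[0.8,0.7,14.5]; d=np.array([np.cos(.0613),np.sin(.0613),0]); u=np.array([-d[1],d[0],0]); z=np.array([0,0,1.])
b=(200,140); k=5
im=ctrl.get_image("scene")[140:260,200:350,::-1]; im=cv2.resize(im,None,fx=5,fy=5,interpolation=cv2.INTER_CUBIC)
P=lambda X:tuple(((proj("scene",X)-b+.5)*k).astype(int))
for a in (-85,75):
  for e in (-18,18):
    for h in(-18,18): cv2.circle(im,P(c+a*d+e*u+h*z),3,(0,0,255) if a>0 else (255,0,0),-1)
L=np.array([585.7,8.6,50.5]); lx=.495*d-.869*z; lz=.869*d+.495*z
for e in(-33,33):
  for h in(-22,22): cv2.circle(im,P(L+e*u+h*lz),3,(0,255,0),-1)
w=c+61*d-7*z
for t in (0,40,80): cv2.circle(im,P(w+t*lx),3,(0,255,255),-1)
cv2.imwrite("pics/ov24.png",im)
r=w-L; print("window in label frame",r@lx,r@u,r@lz)
```

```text
window in label frame -80.91410819238098 0.16509475909448382 1.123055058896733
```

View pics/ov24.png

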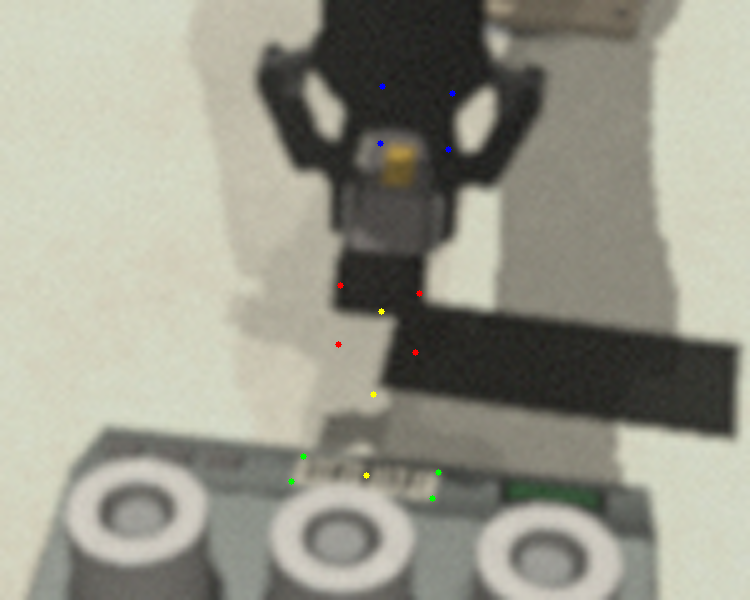

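>>> {"api": "servo_tool", "payload": {
  "rows": [
    {"dx":0,"dy":0,"dz":0,"wx":0,"wy":0,"wz":0,"fingers":1},
    {"dx":0,"dy":0,"dz":0,"wx":0,"wy":0,"wz":0,"fingers":1},
    {"dx":0,"dy":0,"dz":0,"wx":0,"wy":0,"wz":0,"fingers":1},
    {"dx":0,"dy":0,"dz":0,"wx":0,"wy":0,"wz":0,"fingers":1},
    {"dx":0,"dy":0,"dz":0,"wx":0,"wy":0,"wz":0,"fingers":1}
  ]
}}

```text
clock: 44.38
eef_pos: [485.2, 1.7, 113.9]
tool_rot: [0.201, 1.57, -1.305]
force: [0.6, 0.3, -1.6]
width: 35.2
```

>>> {"api": "servo_tool", "payload": {
  "rows": [
    {"dx":0,"dy":0,"dz":0,"wx":0,"wy":0,"wz":0,"fingers":1},
    {"dx":0,"dy":0,"dz":0,"wx":0,"wy":0,"wz":0,"fingers":1},
    {"dx":0,"dy":0,"dz":0,"wx":0,"wy":0,"wz":0,"fingers":1},
    {"dx":0,"dy":0,"dz":0,"wx":0,"wy":0,"wz":0,"fingers":1},
    {"dx":0,"dy":0,"dz":0,"wx":0,"wy":0,"wz":0,"fingers":1}
  ]
}}

```text
clock: 45.0
eef_pos: [485.2, 1.7, 113.9]
tool_rot: [0.298, 1.57, -1.207]
force: [-0.8, 0.1, -1.6]
width: 35.4
```

>>> {"api": "servo_tool", "payload": {
  "rows": [
    {"dx":0,"dy":0,"dz":0,"wx":0,"wy":0,"wz":0,"fingers":1},
    {"dx":0,"dy":0,"dz":0,"wx":0,"wy":0,"wz":0,"fingers":1},
    {"dx":0,"dy":0,"dz":0,"wx":0,"wy":0,"wz":0,"fingers":1},
    {"dx":0,"dy":0,"dz":0,"wx":0,"wy":0,"wz":0,"fingers":1},
    {"dx":0,"dy":0,"dz":0,"wx":0,"wy":0,"wz":0,"fingers":1}
  ]
}}

```text
clock: 45.62
eef_pos: [485.2, 1.7, 113.9]
tool_rot: [0.177, 1.57, -1.328]
force: [-0.5, 0.8, -1.7]
width: 35.3
```

>>> {"api": "servo_tool", "payload": {
  "rows": [
    {"dx":0,"dy":0,"dz":0,"wx":0,"wy":0,"wz":0,"fingers":1},
    {"dx":0,"dy":0,"dz":0,"wx":0,"wy":0,"wz":0,"fingers":1},
    {"dx":0,"dy":0,"dz":0,"wx":0,"wy":0,"wz":0,"fingers":1},
    {"dx":0,"dy":0,"dz":0,"wx":0,"wy":0,"wz":0,"fingers":1},
    {"dx":0,"dy":0,"dz":0,"wx":0,"wy":0,"wz":0,"fingers":1}
  ]
}}

```text
clock: 46.25
eef_pos: [485.1, 1.7, 113.9]
tool_rot: [0.169, 1.57, -1.337]
force: [-0.8, -0.4, -2.6]
width: 35.4
```

Run:
```python
from h import *
sleeves(D=(691,-70,120),C=(686,15,120),A=(680,100,120),B=(550,353,53),E=(450,352,53))
rows([432.5,87.7,117],jaw=-0.03,N=16)
```

```text
top A [678.6 100.6] score 50.5
top B [551.  353.2] score 50.6
top C [685.5  15.9] score 51.1
top D [690.  -70.7] score 47.0
top E [449.9 353.3] score 50.0
scene A [679.7 100.4] score 37.8
scene B [551.2 353. ] score 32.7
scene C [687.   15.8] score 31.8
scene D [691.4 -70.4] score 29.7
scene E [450.5 353.2] score 33.4
t 46.35 pos [485.1   1.7 113.9] rot [ 0.1    1.57  -1.406] F [ 0.2 -0.1 -0.8] w 35.2
shift mm tool [ -3.1 -46.9 -89.2] units [-0.0042 -0.0626 -0.1189] rows>= 1.61 | rot units(6deg) [-1.4092e+01  3.0000e-03  2.0000e-03] j7 -1.83
{'dy': -0.004, 'dz': -0.007, 'wx': -0.88}
{'dy': -0.003, 'dz': -0.008, 'wx': -0.88}
{'dy': -0.002, 'dz': -0.008, 'wx': -0.88}
{'dy': -0.002, 'dz': -0.008, 'wx': -0.88}
{'dy': -0.001, 'dz': -0.008, 'wx': -0.88}
{'dz': -0.008, 'wx': -0.88}
{'dy': 0.001, 'dz': -0.009, 'wx': -0.88}
{'dy': 0.001, 'dz': -0.008, 'wx': -0.88}
{'dx': -0.001, 'dy': 0.002, 'dz': -0.008, 'wx': -0.88}
{'dy': 0.003, 'dz': -0.008, 'wx': -0.88}
{'dx': -0.001, 'dy': 0.004, 'dz': -0.008, 'wx': -0.88}
{'dy': 0.004, 'dz': -0.007, 'wx': -0.88}
{'dx': -0.001, 'dy': 0.005, 'dz': -0.007, 'wx': -0.88}
{'dy': 0.005, 'dz': -0.007, 'wx': -0.88}
{'dx': -0.001, 'dy': 0.006, 'dz': -0.006, 'wx': -0.88}
{'dy': 0.007, 'dz': -0.005, 'wx': -0.88}
left over [-0.1  0.1  0.1]
```

>>> {"api": "servo_tool", "payload": {
  "rows": [
    {"dx":0,"dy":-0.004,"dz":-0.007,"wx":-0.88,"wy":0,"wz":0,"fingers":1},
    {"dx":0,"dy":-0.003,"dz":-0.008,"wx":-0.88,"wy":0,"wz":0,"fingers":1},
    {"dx":0,"dy":-0.002,"dz":-0.008,"wx":-0.88,"wy":0,"wz":0,"fingers":1},
    {"dx":0,"dy":-0.002,"dz":-0.008,"wx":-0.88,"wy":0,"wz":0,"fingers":1},
    {"dx":0,"dy":-0.001,"dz":-0.008,"wx":-0.88,"wy":0,"wz":0,"fingers":1}
  ]
}}

```text
clock: 46.98
eef_pos: [469.0, 28.2, 113.9]
tool_rot: [-0.028, 1.57, -1.07]
force: [0.2, 0.4, -2.7]
width: 35.0
```

>>> {"api": "servo_tool", "payload": {
  "rows": [
    {"dx":0,"dy":0,"dz":-0.008,"wx":-0.88,"wy":0,"wz":0,"fingers":1},
    {"dx":0,"dy":0.001,"dz":-0.009,"wx":-0.88,"wy":0,"wz":0,"fingers":1},
    {"dx":0,"dy":0.001,"dz":-0.008,"wx":-0.88,"wy":0,"wz":0,"fingers":1},
    {"dx":-0.001,"dy":0.002,"dz":-0.008,"wx":-0.88,"wy":0,"wz":0,"fingers":1},
    {"dx":0,"dy":0.003,"dz":-0.008,"wx":-0.88,"wy":0,"wz":0,"fingers":1}
  ]
}}

```text
clock: 47.6
eef_pos: [452.9, 55.0, 114.7]
tool_rot: [-0.386, 1.57, -0.967]
force: [0.4, 0.2, -1.7]
width: 35.1
```

>>> {"api": "servo_tool", "payload": {
  "rows": [
    {"dx":-0.001,"dy":0.004,"dz":-0.008,"wx":-0.88,"wy":0,"wz":0,"fingers":1},
    {"dx":0,"dy":0.004,"dz":-0.007,"wx":-0.88,"wy":0,"wz":0,"fingers":1},
    {"dx":-0.001,"dy":0.005,"dz":-0.007,"wx":-0.88,"wy":0,"wz":0,"fingers":1},
    {"dx":0,"dy":0.005,"dz":-0.007,"wx":-0.88,"wy":0,"wz":0,"fingers":1},
    {"dx":-0.001,"dy":0.006,"dz":-0.006,"wx":-0.88,"wy":0,"wz":0,"fingers":1}
  ]
}}

```text
clock: 48.22
eef_pos: [435.6, 82.0, 116.9]
tool_rot: [-1.165, 1.57, -1.285]
force: [-0.5, -0.7, -1.8]
width: 35.2
```

>>> {"api": "servo_tool", "payload": {
  "rows": [
    {"dx":0,"dy":0.007,"dz":-0.005,"wx":-0.88,"wy":0,"wz":0,"fingers":1},
    {"dx":0,"dy":0,"dz":0,"wx":0,"wy":0,"wz":0,"fingers":1},
    {"dx":0,"dy":0,"dz":0,"wx":0,"wy":0,"wz":0,"fingers":1},
    {"dx":0,"dy":0,"dz":0,"wx":0,"wy":0,"wz":0,"fingers":1}
  ]
}}

```text
clock: 48.72
eef_pos: [432.8, 87.3, 116.9]
tool_rot: [-1.117, 1.57, -1.15]
force: [0.3, -0.5, -1.9]
width: 35.3
```

Run:
```python
from h import *
rows([432.5,87.7,7.5],jaw=-0.03,N=3)
pic("scene","s25",(230,100,360,230),4.5)
```

```text
t 48.73 pos [432.8  87.3 116.9] rot [-1.117  1.57  -1.15 ] F [ 0.3 -0.5 -1.9] w 35.3
shift mm tool [109.4   0.4  -0.3] units [ 0.1458  0.0006 -0.0004] rows>= 1.75 | rot units(6deg) [-0.025  0.003  0.006] j7 -0.99
{'dx': 0.049}
{'dx': 0.048}
{'dx': 0.049, 'dy': 0.001}
left over [-0.3 -0.3  0.1]
```

View pics/s25.png

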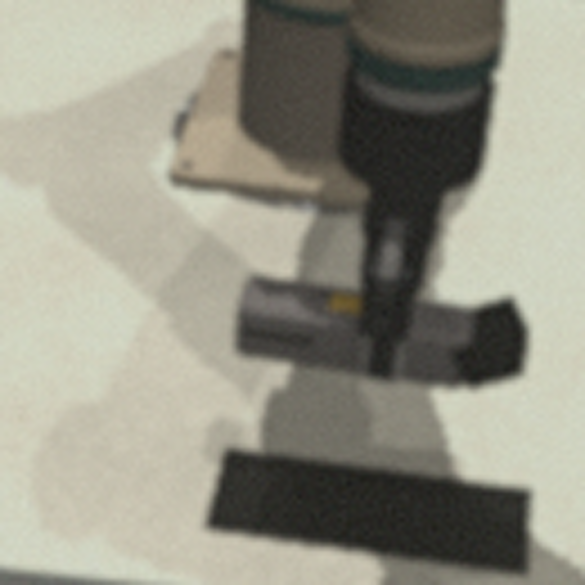

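Scanner is level above its pad. Lower to just above, then check.

>>> {"api": "servo_tool", "payload": {
  "rows": [
    {"dx":0.05,"dy":0.0005,"dz":0,"wx":0,"wy":0,"wz":0,"fingers":1},
    {"dx":0.05,"dy":0,"dz":0,"wx":0,"wy":0,"wz":0,"fingers":1},
    {"dx":0.025,"dy":0,"dz":0,"wx":0,"wy":0,"wz":0,"fingers":1},
    {"dx":0.01,"dy":0,"dz":0,"wx":0,"wy":0,"wz":0,"fingers":1},
    {"dx":0,"dy":0,"dz":0,"wx":0,"wy":0,"wz":0,"fingers":1}
  ]
}}

```text
clock: 49.4
eef_pos: [432.7, 88.1, 15.6]
tool_rot: [-1.521, 1.57, -1.552]
force: [-0.8, 0.2, -1.9]
width: 35.3
```

>>> {"api": "servo_tool", "payload": {
  "rows": [
    {"dx":0,"dy":0,"dz":0,"wx":0,"wy":0,"wz":0,"fingers":1},
    {"dx":0,"dy":0,"dz":0,"wx":0,"wy":0,"wz":0,"fingers":1}
  ]
}}

```text
clock: 49.65
eef_pos: [433.1, 88.0, 16.3]
tool_rot: [0.124, 1.569, 0.093]
force: [-0.2, -0.3, -1.9]
width: 35.0
```

>>> {"api": "servo_tool", "payload": {
  "rows": [
    {"dx":0.006,"dy":0,"dz":0,"wx":0,"wy":0,"wz":0,"fingers":1},
    {"dx":0.005,"dy":0,"dz":0,"wx":0,"wy":0,"wz":0,"fingers":1},
    {"dx":0,"dy":0,"dz":0,"wx":0,"wy":0,"wz":0,"fingers":1},
    {"dx":0,"dy":0,"dz":0,"wx":0,"wy":0,"wz":0,"fingers":1}
  ]
}}

```text
clock: 50.15
eef_pos: [432.5, 88.0, 7.3]
tool_rot: [-2.023, 1.57, -2.054]
force: [-0.9, 0.3, -1.8]
width: 35.2
```

>>> {"api": "servo_tool", "payload": {
  "rows": [
    {"dx":0.001,"dy":0,"dz":0,"wx":0,"wy":0,"wz":0,"fingers":1},
    {"dx":0,"dy":0,"dz":0,"wx":0,"wy":0,"wz":0,"fingers":0},
    {"dx":0,"dy":0,"dz":0,"wx":0,"wy":0,"wz":0,"fingers":0},
    {"dx":0,"dy":0,"dz":0,"wx":0,"wy":0,"wz":0,"fingers":0},
    {"dx":0,"dy":0,"dz":0,"wx":0,"wy":0,"wz":0,"fingers":0}
  ]
}}

```text
clock: 50.78
eef_pos: [432.7, 88.0, 6.7]
tool_rot: [-0.891, 1.57, -0.922]
force: [-0.6, 0.2, 0.5]
width: 85.4
```

>>> {"api": "servo_tool", "payload": {
  "rows": [
    {"dx":-0.02,"dy":0,"dz":0,"wx":0,"wy":0,"wz":0,"fingers":0},
    {"dx":-0.05,"dy":0,"dz":0,"wx":0,"wy":0,"wz":0,"fingers":0},
    {"dx":-0.07,"dy":0,"dz":0,"wx":0,"wy":0,"wz":0,"fingers":0},
    {"dx":-0.05,"dy":0,"dz":0,"wx":0,"wy":0,"wz":0,"fingers":0},
    {"dx":0,"dy":0,"dz":0,"wx":0,"wy":0,"wz":0,"fingers":0}
  ]
}}

```text
clock: 51.4
eef_pos: [434.2, 88.3, 151.3]
tool_rot: [0.15, 1.565, 0.118]
force: [-0.0, -0.4, -0.5]
width: 85.4
```

>>> {"api": "servo_tool", "payload": {
  "rows": [
    {"dx":0,"dy":-0.05,"dz":0,"wx":0,"wy":0,"wz":0,"fingers":0},
    {"dx":0,"dy":-0.07,"dz":0,"wx":0,"wy":0,"wz":0,"fingers":0},
    {"dx":0,"dy":-0.07,"dz":0,"wx":0,"wy":0,"wz":0,"fingers":0},
    {"dx":0,"dy":-0.07,"dz":0,"wx":0,"wy":0,"wz":0,"fingers":0},
    {"dx":0,"dy":0,"dz":0,"wx":0,"wy":0,"wz":0,"fingers":0}
  ]
}}

```text
clock: 52.02
eef_pos: [424.6, -111.5, 147.5]
tool_rot: [-2.658, 1.567, -2.698]
force: [0.4, 0.5, -0.4]
width: 85.4
```

>>> {"api": "servo_tool", "payload": {
  "rows": [
    {"dx":0,"dy":0,"dz":0,"wx":0,"wy":0,"wz":0,"fingers":0},
    {"dx":0,"dy":0,"dz":0,"wx":0,"wy":0,"wz":0,"fingers":0},
    {"dx":0,"dy":0,"dz":0,"wx":0,"wy":0,"wz":0,"fingers":0}
  ]
}}

```text
clock: 52.4
eef_pos: [426.7, -105.6, 149.2]
tool_rot: [-0.269, 1.571, -0.297]
force: [1.3, 0.0, -0.2]
width: 85.3
```

Run:
```python
from h import *
st()
sleeves(D=(691,-70,120),C=(686,15,120),A=(680,100,120),B=(550,353,53),E=(450,352,53))
pic("top","t26",(80,80,280,240),4)
pic("scene","s26",(60,120,480,330),1.9)
for l,z in (("beaker",0),("reagent_bottle",0)):
  for n in("top","scene"):
    d=ctrl.mark_of(l,n)
    if d: print(l,n,round(d[0]["conf"],2),np.round(unp(n,d[0]["point"],z),0))
```

```text
t 52.4 pos [ 426.7 -105.6  149.2] rot [-0.269  1.571 -0.297] F [ 1.3  0.  -0.2] w 85.3
top A [678.7 100.6] score 53.6
top B [551.  353.2] score 53.8
top C [685.6  16. ] score 52.3
top D [689.9 -70.7] score 49.8
top E [449.9 353.3] score 53.2
scene A [680.  100.3] score 36.9
scene B [551.3 352.9] score 32.4
scene C [687.2  15.8] score 31.1
scene D [691.5 -70.4] score 29.4
scene E [450.6 353.2] score 32.8
beaker top 0.91 [ 731. -225.    0.]
beaker scene 0.86 [ 726. -226.   -0.]
reagent_bottle top 0.59 [ 662. -399.    0.]
reagent_bottle scene 0.63 [434.  93.   0.]
```

View pics/t26.png

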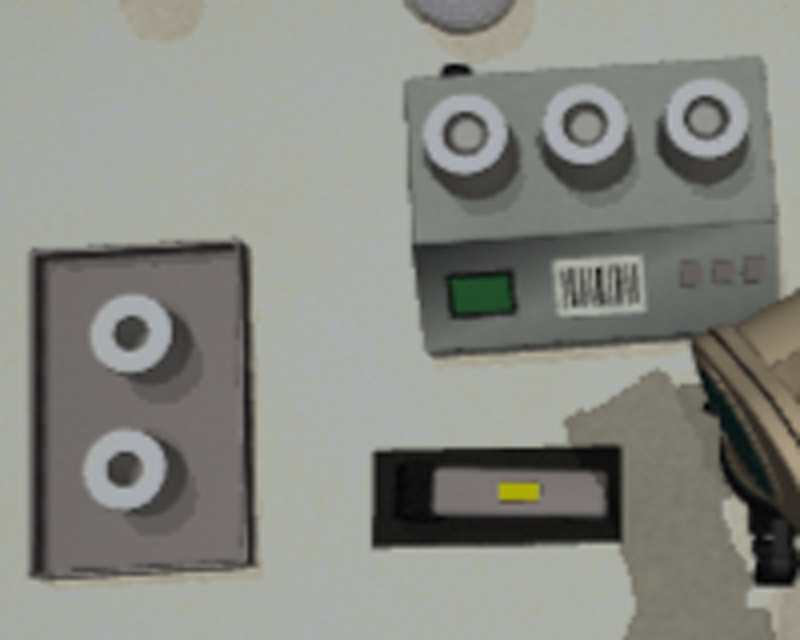

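View pics/s26.png

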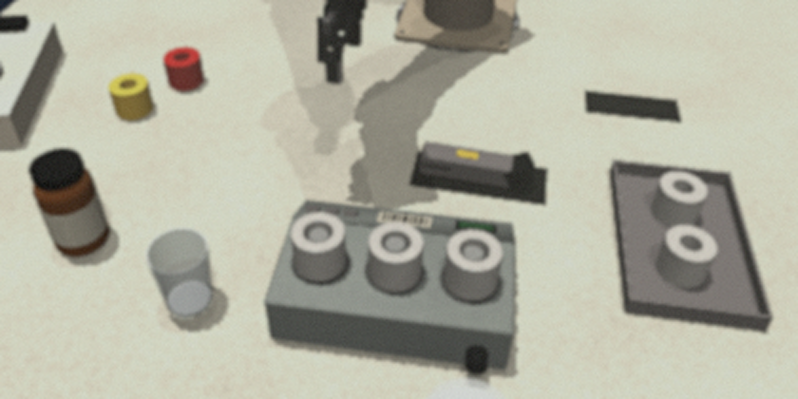

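Run:
```python
from cell import ctrl
print(ctrl.finish_job())
```

```text
the job is handed in; nothing more can be done
None
```

I finished the job and handed it in at about 52 s of the 210 s. No verdict is reported, so whether it passed is not confirmed.

- **Sleeves:** Five were present. In the top picture three showed the wide bore and two the tight one. The three wide ones are fully down on the spindles and the two tight ones stand in the grey tray. In my last fits the seated sleeves were within about 2 mm of the spindle axes, and the tray sleeves were at about (551, 353) and (450, 353) mm.
- **Scan:** I held the scanner level with its window by my estimate 81 mm from the label, about 1 mm off its middle, for about 2.7 s. The arm position was steady to 0.2 mm. The label position came from triangulation between the two cameras. The network's mark differed from mine by about 1.6 pixels, and the projected outline matched the picture.
- **Scanner return:** It lies flat on the middle of its pad, the gripper is clear of everything, and the beaker and jar are where they started.

**Checks that disagreed:**
- Two sleeves, one wide and one tight, were gripped 3 to 5 mm off centre; I allowed for this on the spindle fit and the tray drop had room.
- The sleeve on spindle 3 shifted about 1.5 mm on its spindle while the robot was elsewhere, probably the expected knock. It stayed seated.
- In the last check the network's top jar result on the scene camera fell on the scanner pad. The pictures and the top camera showed the jar unmoved.

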